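# Strip a wooden plane for sharpening

## Robot

A 6-joint arm with a two-finger parallel gripper is mounted at the origin on a cart in front of the work surface, level with it; the furniture and walls round the work are solid. World frame = base frame: x ahead of the robot, y to its left, z up, the work surface at z = 0. Lengths are in m, angles in degrees, forces in N, time in s.
With the tool pointing down it reaches from about 0.375 to 0.9 m from the base axis. Payload 3.1 kg.
Tool frame: the origin (TCP) lies on the centre line of the jaws, within the pads' length; the fingertips stand finger_overhang ahead of it and the grasp point (between the pads) lies 5 mm behind it (finger_overhang is the distance from the TCP to the fingertips, in m); z points along the fingers, y is the line along which they close (so a half turn about z gives the same grasp; the last joint's range is limited). The gripper opens to 87 mm and grips with 3 to 60 N. Pads are 19 mm wide; open, the fingers measure 117 mm over their backs; the gripper's body (75 mm by 190 mm) begins 51 mm behind the grasp point.
Start: joints at [-83.394, 30.224, 82.088, -0, 67.689, -10.227], TCP at [0.181, -0.598, 0.209] pointing down, gripper open.
Joint ranges: [-176.69, 176.69], [-43.24, 126.21], [12.49, 139.97], [-82, 262], [0, 151.66], [-163.58, 163.58]. Speed limits (degrees/s): [159.86, 159.86, 180, 180, 180, 180].

## Interface

Orientations are given as a 3x3 rotation matrix whose columns are the frame's x, y, z axes.
In Python, from rig import read_state, capture, calibration, hand_in, finger_overhang gives the robot as it stands.
- The arm moves only by the tool send_rows, never from a script. Its argument "plan" is a list of rows, each a list of 5 numbers: the closure in counts, from 0 (fully open) to 255 (shut), then the shift along the tool's x, y, z in m, then the turn about the tool's z in rad. A call has 1 to 20 rows; each row shifts and turns the commanded pose from where the row before left it, along the tool's axes as they then stand; what a row does not reach is not made up. A row lasts 1/12 s, in which the tool goes at most 41.7 mm and 7.16 degrees, less where a joint would pass 70% of its speed; a pose out of reach is approached as far as the arm can. A call is refused whole if a number of a shift passes 0.0417 or a number of a turn 0.125, either way. A call with a gripper value outside its range is refused whole. The fingers move at their own pace and stop on an object; the grip force is fixed at half the most. Time passes only in rows, so rows that do not move let the fingers close. It gives the time, the measured TCP pose, the force, the opening and the grip force at its end, in the units of the state.
- read_state(): the state, without advancing time (a new reading comes with each control period).
- capture(name): name is "scene" or "top" or "wrist"; returns (picture, depth): 384x512x3 uint8, blue, green, red; 384x512 float32, m along the optical axis (not along the pixel's ray), 0 where there is no reading.
- calibration(name): a dict with "fx", "fy", "cx", "cy" (pixels), "dist_coeffs" ([k1, k2, p1, p2, k3] as OpenCV has them; the pictures are not rectified), "xyz" and "rotation" of the camera in the world. Camera axes: x right, y down, z forward; pixel columns grow to the right and rows downward; lengths in m; the calibration is good to about 2 mm. A picture is of the moment at which its call begins: read the wrist's pose just before it. calibration takes no time and is no camera call; for the wrist camera it gives the pose at the moment of the call.
- hand_in(): hands the job in; it is judged then, once.
The state is a dict: "time_s": time; "joint_positions": joint angles; "qvel": joint speeds; "tau": joint torques, N m; "position": TCP position; "tcp_rot": TCP orientation; "force": force on the tool from outside, world axes, zero at the start; "moment": the same for the moment, N m; "opening": opening from 0.0 (shut) to 1.0 (fully open); "grasp_force": force on a finger pad.
Only numpy, scipy, OpenCV 4.12 (cv2) and the standard library are available. Lean on these libraries where they do the work, as an engineer would, in place of code of your own. Each camera call takes 0.05 s, during which the arm holds its last target. There are 200 camera calls.

## Task

Take the wooden plane in its nest apart for sharpening. The dark wedge is jammed tight and the plane only stands loose in the nest, so do not yank: swing its head from side to side in small alternating pulls, easing it up lightly, until it slides free, keeping the plane seated, then draw out the steel iron. Lay wedge and iron down flat on the rubber mat, neither dropped nor left to topple, and leave the things standing round the work where they are.

Things in the scene. Friction and masses are not known exactly. Their poses are not given: they have to be found in the camera images.
- wedge: Dark wooden wedge, 140 x 48 mm wide, 4 mm thick at the thin end, 21.5 at the head (taper 1:8), 0.1 kg. Origin: centre of its flat underside; x along its length to the head (x = +70 mm), y across, z towards the tapered face. At the start it lies on the iron in the throat at 45 degrees, head up and to the heel side, its last 65 mm standing out, free to grip across the width (iron edges lie 2 mm further in).
- wedge_head (a point): Point inside the wedge's head, at x = 50, y = 0, z = 9 mm of the wedge: middle of the part that can be gripped. Pressing the head towards the bed, or prying it away from it, strains wedge and plane; it should only be swung and drawn along its x.
- iron: Plane iron: flat steel blade, 136 long x 44 wide x 5 mm thick, 0.2 kg. Origin: centre of its underside; x along its length to the blunt upper end (x = +68 mm), cutting edge at x = -68, z out to the upper face. At the start it lies on the 45 degree bed under the wedge, its last 45 mm standing out. Once the wedge is gone it slides freely up along its x and is clear of the throat after about 90 mm.
- plane: Pale wooden smoothing plane, 220 long x 82 wide x 64 mm high, 1.4 kg, no handle. Origin: on the sole at the mouth, 100 mm from the toe; x to the heel (away from the robot), z up. The bed rises from the origin at 45 degrees towards +x; the throat is 58 mm wide. It stands loose in the nest: a straight pull of 25 to 30 N along the wedge lifts its toe.
- nest: Fixed plywood base, 256 x 136 x 12 mm, with a batten along each side of the plane (tops 52 mm above the bench) and a heel stop, screwed to the bench. Origin under the plane's origin, same axes.
- bar_mid (a point): Point on the iron's upper face under the middle of the brass cross bar, which presses the wedge on the iron with about 60 N and yields a little. Natural pivot of the wedge: it can swing (turn) 0.1 rad each way on the iron before it meets the cheeks. A straight pull needs over 50 N; while it swings, a pull under 12 N draws it out 1 to 3 mm a swing. It is loose after 16 mm, clear of the throat after 80.
- mat: Fixed dark green rubber mat, 200 (x) x 270 (y) x 4 mm thick, flat on the bench. Origin: centre of its underside; x and y run along its sides, z up.
- green_can: Bystander: green can with white lid, 62 x 78 x 129 mm, origin under its centre.
- tape_blue: Bystander: roll of blue tape, 76 mm across, 24 mm high, origin under its centre.
- combo_square: Bystander: combination square lying flat, 62 x 250 x 16 mm, origin under its centre, y along its length.
- screw_box: Bystander: orange carton of screws, 50 x 70 x 45 mm, origin under its centre.
There are look-alikes about, which are no part of the job. Leave any pink look-alike of the wedge alone.

How it is judged:
By the outcome, as a careful person would: the job done as asked, in the order asked, and still so for the second after the job is handed in, with the robot touching nothing.
It also fails if it takes over 69 s, if anything falls off the work surface, if the arm or the gripper's body presses on something with over 40 N, if the wrist force passes 120 N, or if a joint passes its speed limit or range.

## Working session

There is one attempt and no reset: what is moved stays moved. The work goes in short steps, Python scripts to look and compute and a tool call to move; the robot and the scene stay as the last step left them, time stands still between calls to the robot, and variables do not carry over. Pictures are saved under pics/ and viewed, at most 10 in all, crops included, and the job is handed in when it is done.

Besides the shell and the picture viewer there is one more tool, called after "Emit:" by a JSON object that holds its "method" and its "body", one argument or row to a line. send_rows: Moves the arm, as the interface text tells. Its arguments: {"type":"object","properties":{"plan":{"type":"array","items":{"type":"array","items":{"type":"number"}}}},"required":["plan"]}

```bash
ls; mkdir -p pics
cat > h.py <<'E'
import numpy as np, cv2
from rig import *
def pts(cal,depth,uv):
    K=np.array([[cal['fx'],0,cal['cx']],[0,cal['fy'],cal['cy']],[0,0,1]])
    uv=np.array(uv,float).reshape(-1,2)
    n=cv2.undistortPoints(uv.reshape(-1,1,2),K,np.array(cal['dist_coeffs'])).reshape(-1,2)
    r=np.rint(uv).astype(int); d=depth[r[:,1],r[:,0]]
    p=np.c_[n*d[:,None],d]
    return p@np.array(cal['rotation']).T+np.array(cal['xyz'])
E
python3 - <<'E'
from h import *
s=read_state(); print({k:np.round(v,3).tolist() for k,v in s.items()}, finger_overhang)
ims=[]
for n in("scene","top"):
    c=calibration(n); im,d=capture(n); cv2.imwrite(f'pics/{n}0.png',cv2.resize(im,(800,600),interpolation=cv2.INTER_CUBIC)); np.savez(f'{n}0.npz',im=im,d=d)
    print(n,c)
E
```

```text
pics
{'time_s': 0.0, 'joint_positions': [-83.396, 30.278, 82.156, 0.0, 67.688, -10.228], 'qvel': [0.172, 0.022, 0.0, 0.032, -0.015, 0.085], 'tau': [0.0, -44.004, -17.659, 0.063, 0.058, -0.0], 'position': [0.181, -0.597, 0.208], 'tcp_rot': [[0.957, 0.29, -0.0], [0.29, -0.957, 0.002], [0.0, -0.002, -1.0]], 'force': [0.439, 0.73, 0.14], 'moment': [0.023, -0.02, -0.01], 'grasp_force': 0.0, 'opening': 1.001} 0.014
scene {'fx': 356.5724205414956, 'fy': 356.5724205414956, 'cx': 253.46281344427726, 'cy': 193.43113868815777, 'dist_coeffs': array([-0.015103,  0.      ,  0.      ,  0.      ,  0.      ]), 'xyz': array([-0.04107831, -1.38952482,  0.94434432]), 'rotation': array([[ 0.90144794, -0.23331177,  0.36463301],
       [-0.43288303, -0.48968902,  0.75684672],
       [ 0.00197554, -0.84010135, -0.54242586]])}
top {'fx': 429.7520697767582, 'fy': 429.7520697767582, 'cx': 250.85893270612368, 'cy': 193.7072518452664, 'dist_coeffs': array([-0.0519469,  0.       ,  0.       ,  0.       ,  0.       ]), 'xyz': array([-0.46029002, -0.13180222,  1.35040667]), 'rotation': array([[-0.03740003, -0.77217225,  0.63431163],
       [-0.99929166,  0.02624833, -0.02696673],
       [ 0.00417335, -0.63487088, -0.77260698]])}
```

View pics/scene0.png

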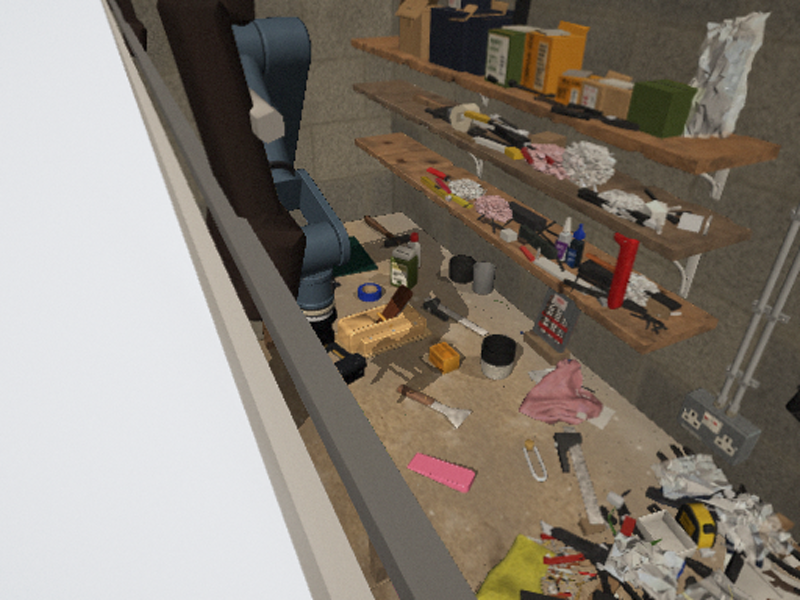

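View pics/top0.png

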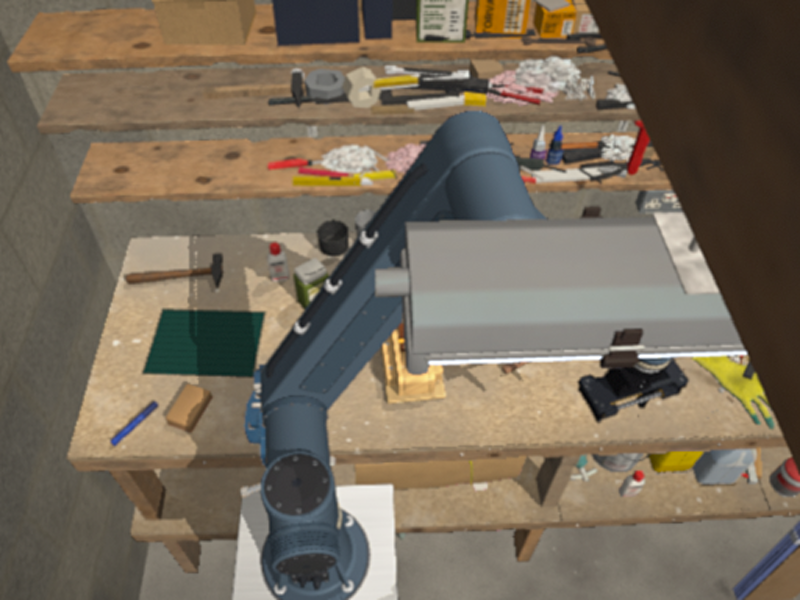

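The scene picture shows the pale plane in its nest near (380,325), with the dark wedge sticking out at (397,303). The pink look-alike lies alone at (440,472), so the dark one is the wedge. The top picture shows the green mat at (205,342). The arm and a lamp hide the plane.

Run:
```python
from h import *
S=np.load('scene0.npz'); T=np.load('top0.npz'); cs,ct=calibration('scene'),calibration('top')
k=.64
def sh(c,A,l): print(np.round(pts(c,A['d'],np.array(l)*k),3).tolist())
print('mat+lamp top'); sh(ct,T,[(160,313),(262,315),(249,373),(149,370),(205,342),(420,240),(640,240),(450,310),(700,330),(440,345)])
print('scene: can, tape,mat, screwbox, pink'); sh(cs,S,[(404,250),(370,290),(350,260),(443,350),(440,472),(400,300),(405,292)])
im=S['im']; c=im[165:250,200:320]; cv2.imwrite('pics/crop0.png',cv2.resize(c,None,fx=6.6,fy=6.6,interpolation=cv2.INTER_CUBIC))
```

```text
mat+lamp top
[[0.633, 0.42, 0.001], [0.611, 0.154, 0.01], [0.439, 0.171, 0.004], [0.458, 0.416, -0.0], [0.532, 0.289, 0.007], [-0.074, -0.171, 0.96], [-0.08, -0.352, 0.96], [-0.142, -0.19, 0.953], [-0.153, -0.389, 0.932], [-0.156, -0.182, 0.927]]
scene: can, tape,mat, screwbox, pink
[[0.665, 0.018, 0.125], [0.55, 0.032, -0.001], [0.564, 0.242, 0.003], [0.576, -0.394, 0.042], [0.384, -0.721, 0.013], [0.533, -0.222, 0.112], [0.547, -0.226, 0.136]]
```

View pics/crop0.png

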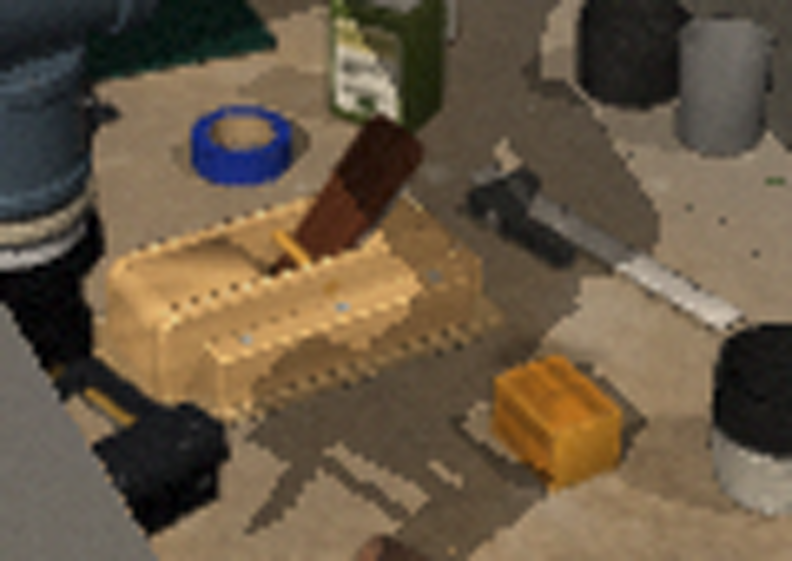

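The crop confirms it: the dark brown wedge head runs from (320,240) to (400,130) in the crop. It is held by the brass bar at (290,248) in the pale plane. I'll measure the plane's axes next.

Run:
```python
from h import *
S=np.load('scene0.npz'); cs=calibration('scene')
im=S['im'].astype(int);d=S['d']
# wedge mask: dark reddish pixels in crop region
V,U=np.mgrid[180:207,238:268]; uv=np.c_[U.ravel(),V.ravel()]
P=pts(cs,d,uv); b,g,r=im[V.ravel(),U.ravel()].T
m=(r<130)&(r-b>20)&(r>1.5*g)&(P[:,2]>.08)&(P[:,2]<.2)
W=P[m]; c=W.mean(0); print(m.sum(),c.round(3))
u,s,vt=np.linalg.svd(W-c); print(s.round(3),vt.round(3)); print(W.min(0),W.max(0))
# plane body: pale pixels
V,U=np.mgrid[188:232,212:280]; uv=np.c_[U.ravel(),V.ravel()]; P=pts(cs,d,uv);b,g,r=im[V.ravel(),U.ravel()].T
for lo,hi in((.07,.085),(.045,.058)):
    q=P[(P[:,2]>lo)&(P[:,2]<hi)&(r>120)]; 
    print(len(q),q.mean(0).round(3),cv2.minAreaRect((q[:,:2]*1000).astype(np.float32)))
k=lambda l:np.array([(200+x/6.6,165+y/6.6) for x,y in l])
print(pts(cs,d,k([(390,122),(418,150),(300,240),(345,250),(290,248),(128,262),(170,318),(310,198),(390,245),(400,300),(215,350)])).round(3))
```

```text
163 [ 0.532 -0.216  0.111]
[0.285 0.189 0.055] [[-0.645  0.03  -0.763]
 [ 0.103 -0.987 -0.126]
 [-0.757 -0.16   0.634]]
[ 0.50398544 -0.2380511   0.08034546] [ 0.56405247 -0.18337008  0.14548308]
321 [ 0.434 -0.225  0.075] ((464.1887512207031, -216.49319458007812), (206.39366149902344, 89.40164947509766), 4.375633716583252)
295 [ 0.47  -0.264  0.051] ((478.7192687988281, -261.40338134765625), (140.8388671875, 281.66412353515625), 53.74250793457031)
[[ 0.556 -0.206  0.14 ]
 [ 0.565 -0.23   0.13 ]
 [ 0.494 -0.197  0.059]
 [ 0.503 -0.248  0.079]
 [ 0.48  -0.212  0.066]
 [ 0.373 -0.194  0.075]
 [ 0.374 -0.264  0.076]
 [ 0.515 -0.168  0.069]
 [ 0.536 -0.248  0.073]
 [ 0.532 -0.272  0.046]
 [ 0.399 -0.276  0.051]]
```

Emit:
{"method": "send_rows", "body": {
  "plan": [
    [0, 0, 0, -0.02, 0.105],
    [0, 0, 0, -0.02, 0.105],
    [0, 0.027, -0.025, -0.003, 0],
    [0, 0.027, -0.025, -0.003, 0],
    [0, 0.027, -0.025, -0.003, 0],
    [0, 0.027, -0.025, -0.003, 0],
    [0, 0.027, -0.025, -0.003, 0],
    [0, 0.027, -0.025, -0.003, 0],
    [0, 0.027, -0.025, 0, 0],
    [0, 0.027, -0.025, 0, 0],
    [0, 0.027, -0.025, 0, 0],
    [0, 0.027, -0.025, 0, 0],
    [0, 0.027, -0.025, 0, 0],
    [0, 0.027, -0.025, 0, 0],
    [0, 0.027, -0.025, 0, 0],
    [0, 0, 0, 0, 0],
    [0, 0, 0, 0, 0]
  ]
}}

```text
time_s: 1.52
position: [0.5043, -0.2431, 0.2667]
tcp_rot: [[0.996, 0.088, -0.001], [0.088, -0.996, 0.0], [-0.001, -0.0, -1.0]]
force: [-1.6, -0.5, 0.1]
opening: 1.005
grasp_force: 0.0
```

Run:
```python
from h import *
s=read_state(); print({k:np.round(v,3).tolist() for k,v in s.items()})
for n in("wrist","top"):
    c=calibration(n); im,d=capture(n); np.savez(f'{n}1.npz',im=im,d=d,**{k:c[k] for k in c})
    if n=="wrist": print(c); cv2.imwrite('pics/w1.png',cv2.resize(im,(800,600),interpolation=cv2.INTER_CUBIC))
```

```text
{'time_s': 1.517, 'joint_positions': [-37.163, 21.546, 87.482, -0.018, 71.029, 47.801], 'qvel': [-3.085, -0.347, 0.548, -0.86, -0.048, -0.376], 'tau': [1.311, -37.878, -18.707, 0.241, -0.031, 0.04], 'position': [0.504, -0.243, 0.267], 'tcp_rot': [[0.996, 0.088, -0.001], [0.088, -0.996, 0.0], [-0.001, -0.0, -1.0]], 'force': [-1.6, -0.526, 0.136], 'moment': [-0.039, 0.003, -0.018], 'grasp_force': 0.0, 'opening': 1.005}
{'fx': 280.2571921630202, 'fy': 280.2571921630202, 'cx': 255.0710897943986, 'cy': 190.58538976815595, 'dist_coeffs': array([-0.0366526,  0.       ,  0.       ,  0.       ,  0.       ]), 'xyz': array([ 0.57342435, -0.23768191,  0.44245302]), 'rotation': array([[ 8.86635513e-02, -9.63960143e-01, -2.50837830e-01],
       [-9.96061630e-01, -8.57900584e-02, -2.23896227e-02],
       [ 6.33117583e-05,  2.51835081e-01, -9.67770163e-01]])}
```

View pics/w1.png

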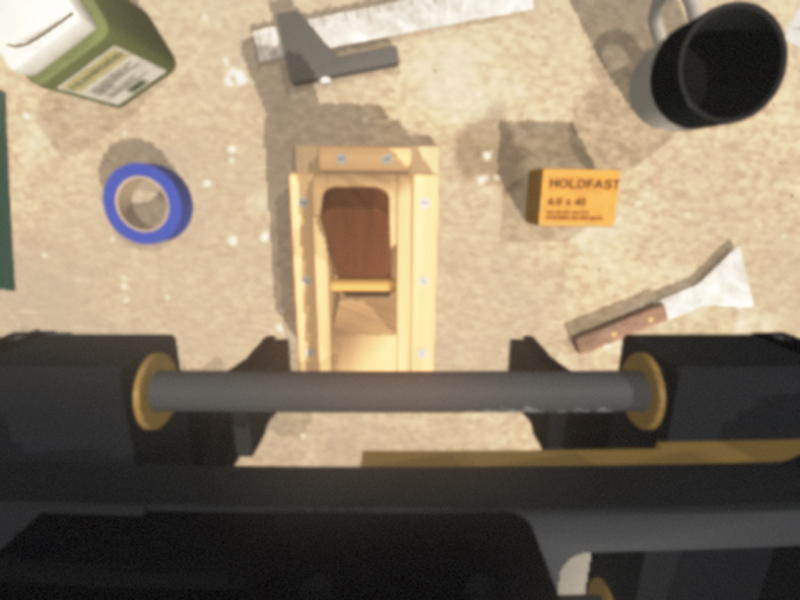

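The wrist picture shows the wedge head between (322,188) and (390,190), and the brass bar at (362,286). The plane is nearly square to the tool. The screw box is at (575,197), the tape at (147,203) and the square's head at (330,60).

Run:
```python
from h import *
A=np.load('wrist1.npz'); d=A['d'];c={k:A[k] for k in('fx','fy','cx','cy','dist_coeffs','xyz','rotation')}
k=lambda l:pts(c,d,np.array(l)*.64)
names='wedgeTL wedgeTR wBL wBR wedge_mid headface barL barR scrL1 scrL2 scrL3 scrR1 scrR2 scrR3'.split()
q=k([(328,192),(386,192),(338,275),(388,275),(362,240),(360,205),(335,287),(390,287),(304,202),(307,281),(309,352),(425,203),(422,281),(421,353)])
for n,p in zip(names,q): print(n,p.round(4))
l=(q[10]-q[8]);r=(q[13]-q[11]);print(np.degrees(np.arctan2(-l[1],-l[0])),np.degrees(np.arctan2(-r[1],-r[0])))
im=A['im'].astype(int)
V,U=np.mgrid[118:180,200:255];uv=np.c_[U.ravel(),V.ravel()];P=pts(c,d,uv);b,g,r=im[V.ravel(),U.ravel()].T
m=(r<130)&(r>1.5*g)&(P[:,2]>.085)&(P[:,2]<.16);W=P[m];y=np.radians(5)
X=W[:,0]*np.cos(y)+W[:,1]*np.sin(y);Y=-W[:,0]*np.sin(y)+W[:,1]*np.cos(y)
for lo in np.arange(.085,.15,.006):
    s=(W[:,2]>=lo)&(W[:,2]<lo+.006)
    if s.sum()>3: print(lo.round(3),s.sum(),X[s].mean().round(4),np.percentile(Y[s],[3,97]).round(4),Y[s].mean().round(4))
# mat from top
T=np.load('top1.npz');ct={k:T[k] for k in c};im=T['im'].astype(int);V,U=np.mgrid[0:384,0:512];b,g,r=im[...,0],im[...,1],im[...,2]
m=(g>r+15)&(g<110)&(b>r)&(U<190)&(V>180)&(V<260)
P=pts(ct,T['d'],np.c_[U[m],V[m]]);P=P[(abs(P[:,2])<.03)];print(len(P),cv2.minAreaRect((P[:,:2]*1000).astype(np.float32)),P.mean(0))
```

```text
wedgeTL [ 0.5639 -0.1896  0.1322]
wedgeTR [ 0.5673 -0.2294  0.1273]
wBL [ 0.4912 -0.1914  0.0638]
wBR [ 0.4954 -0.2353  0.0649]
wedge_mid [ 0.5298 -0.2137  0.109 ]
headface [ 0.5576 -0.2131  0.1426]
barL [ 0.4806 -0.1895  0.0656]
barR [ 0.4849 -0.238   0.0654]
scrL1 [ 0.5511 -0.1566  0.0517]
scrL2 [ 0.4809 -0.1623  0.0534]
scrL3 [ 0.4121 -0.1667  0.0537]
scrR1 [ 0.5595 -0.2621  0.0522]
scrR2 [ 0.4902 -0.2665  0.0537]
scrR3 [ 0.4204 -0.2727  0.0532]
4.1321490781301895 4.361177845831879
0.121 9 0.5202 [-0.2663 -0.2476] -0.2545
0.127 23 0.5241 [-0.2673 -0.2421] -0.2548
0.133 31 0.5302 [-0.2762 -0.2409] -0.2565
0.139 24 0.5344 [-0.2733 -0.2426] -0.2599
461 ((452.74798583984375, 322.5482177734375), (395.6934509277344, 147.21343994140625), 42.50641632080078) [0.524116   0.39081411 0.00424856]
```

Emit:
{"method": "send_rows", "body": {
  "plan": [
    [0, 0.018, -0.01, 0, 0.012],
    [0, 0.018, -0.01, 0, 0],
    [0, 0.016, -0.01, 0, 0],
    [0, 0, 0, 0.03, 0],
    [0, 0, 0, 0.03, 0],
    [0, 0, 0, 0.03, 0],
    [0, 0, 0, 0.03, 0],
    [0, 0, 0, 0.012, 0],
    [0, 0, 0, 0, 0],
    [0, 0, 0, 0, 0],
    [0, 0, 0, 0, 0]
  ]
}}

```text
time_s: 2.53
position: [0.5536, -0.2127, 0.1363]
tcp_rot: [[0.998, 0.07, 0.002], [0.07, -0.998, -0.001], [0.002, 0.001, -1.0]]
force: [0.7, -0.1, -0.1]
opening: 0.998
grasp_force: 0.0
```

Run:
```python
from h import *
c=calibration("wrist");im,d=capture("wrist"); cv2.imwrite('pics/w2.png',cv2.resize(im,(800,600),interpolation=cv2.INTER_CUBIC)); np.savez('wrist2.npz',im=im,d=d,**{k:c[k] for k in c})
```

```text
(no output)
```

View pics/w2.png

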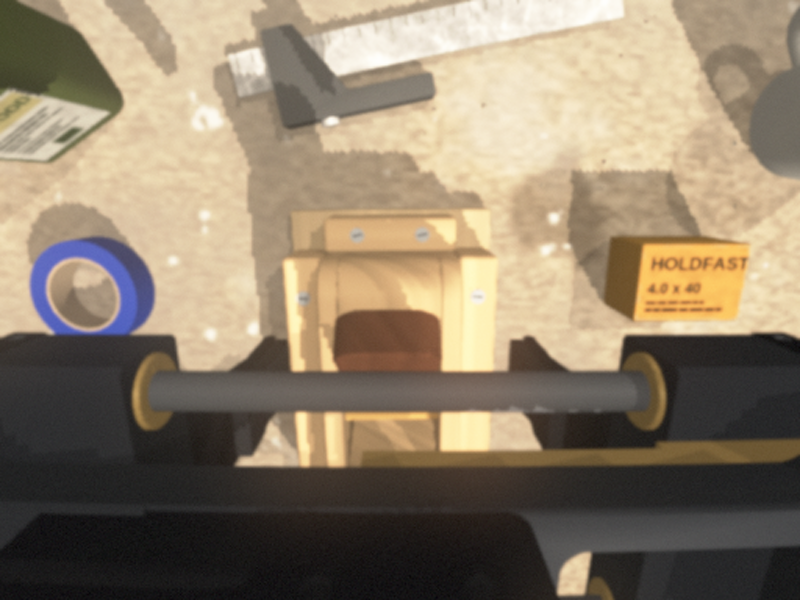

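The head spans (335–440, 312–370), centred at 388. The jaws are centred at 398, so I shift about 4 mm to the left. I'll check the head's height and x from the same image.

Run:
```python
from h import *
A=np.load('wrist2.npz'); d=A['d'];c={k:A[k] for k in('fx','fy','cx','cy','dist_coeffs','xyz','rotation')}
print(pts(c,d,np.array([(388,v) for v in range(306,374,6)]+[(u,340) for u in(330,338,342,350,425,432,438,444)])*.64).round(4))
```

```text
[[ 0.5566 -0.2074  0.0761]
 [ 0.5691 -0.2078  0.1306]
 [ 0.5669 -0.208   0.1323]
 [ 0.5648 -0.2082  0.134 ]
 [ 0.563  -0.2083  0.1366]
 [ 0.5611 -0.2085  0.1389]
 [ 0.5593 -0.2087  0.1411]
 [ 0.5571 -0.2088  0.1424]
 [ 0.5545 -0.209   0.1425]
 [ 0.5493 -0.2092  0.1364]
 [ 0.5431 -0.2094  0.1285]
 [ 0.5873 -0.2088  0.2339]
 [ 0.5342 -0.1757  0.0761]
 [ 0.5565 -0.1872  0.1352]
 [ 0.5572 -0.1891  0.1367]
 [ 0.5584 -0.1927  0.1393]
 [ 0.5602 -0.2241  0.1383]
 [ 0.5601 -0.2272  0.1373]
 [ 0.5594 -0.23    0.1349]
 [ 0.5391 -0.2406  0.077 ]]
```

Emit:
{"method": "send_rows", "body": {
  "plan": [
    [0, 0, -0.004, 0, -0.004],
    [0, 0, 0, 0, 0]
  ]
}}

```text
time_s: 2.75
position: [0.5533, -0.207, 0.1365]
tcp_rot: [[0.997, 0.076, 0.002], [0.076, -0.997, -0.001], [0.002, 0.001, -1.0]]
force: [-0.3, 0.0, -0.4]
opening: 1.002
grasp_force: 0.0
```

Emit:
{"method": "send_rows", "body": {
  "plan": [
    [0, -0.004, 0.002, 0.006, 0],
    [0, 0, 0, 0.0065, 0],
    [0, 0, 0, 0, 0],
    [255, 0, 0, 0, 0],
    [255, 0, 0, 0, 0],
    [255, 0, 0, 0, 0],
    [255, 0, 0, 0, 0],
    [255, 0, 0, 0, 0],
    [255, 0, 0, 0, 0],
    [255, 0, 0, 0, 0],
    [255, 0, 0, 0, 0]
  ]
}}

```text
time_s: 3.67
position: [0.5489, -0.2078, 0.1227]
tcp_rot: [[0.997, 0.075, -0.0], [0.075, -0.997, 0.003], [-0.0, -0.003, -1.0]]
force: [0.8, 4.5, 1.4]
opening: 0.53
grasp_force: 30.0
```

Emit:
{"method": "send_rows", "body": {
  "plan": [
    [255, 0, 0.002, 0, 0.015],
    [255, 0, 0.002, 0, 0.015],
    [255, 0, 0.002, 0, 0.015]
  ]
}}

```text
time_s: 3.92
position: [0.5491, -0.2108, 0.1227]
tcp_rot: [[1.0, 0.03, -0.001], [0.03, -1.0, 0.008], [-0.001, -0.008, -1.0]]
force: [3.0, 11.7, 3.9]
opening: 0.53
grasp_force: 30.2
```

Emit:
{"method": "send_rows", "body": {
  "plan": [
    [255, 0.0005, 0.002, -0.0005, 0.01],
    [255, 0.0005, -0.003, -0.0005, -0.02],
    [255, 0, -0.003, 0, -0.02],
    [255, 0, -0.003, 0, -0.02],
    [255, 0, -0.003, 0, -0.02],
    [255, 0, -0.003, 0, -0.02]
  ]
}}

```text
time_s: 4.42
position: [0.5496, -0.2055, 0.1233]
tcp_rot: [[0.993, 0.121, 0.001], [0.121, -0.993, -0.006], [-0.0, 0.006, -1.0]]
force: [-1.8, -9.0, -6.4]
opening: 0.53
grasp_force: 30.3
```

Emit:
{"method": "send_rows", "body": {
  "plan": [
    [255, 0, 0, 0, 0],
    [255, 0, 0, 0, 0]
  ]
}}

```text
time_s: 4.58
position: [0.5496, -0.2054, 0.1233]
tcp_rot: [[0.993, 0.12, 0.001], [0.12, -0.993, -0.005], [-0.0, 0.005, -1.0]]
force: [-0.6, -5.7, -6.3]
opening: 0.526
grasp_force: 30.3
```

Emit:
{"method": "send_rows", "body": {
  "plan": [
    [255, 0, -0.003, 0, -0.01],
    [255, 0, -0.003, 0, -0.01],
    [255, 0, 0, 0, 0]
  ]
}}

```text
time_s: 4.83
position: [0.5492, -0.2023, 0.1239]
tcp_rot: [[0.99, 0.143, 0.002], [0.143, -0.99, -0.011], [0.0, 0.011, -1.0]]
force: [-3.3, -10.5, -5.5]
opening: 0.527
grasp_force: 30.2
```

Emit:
{"method": "send_rows", "body": {
  "plan": [
    [255, 0.0005, 0.003, -0.0005, 0.02],
    [255, 0.0005, 0.003, -0.0005, 0.02],
    [255, 0, 0.003, 0, 0.02],
    [255, 0, 0.003, 0, 0.02],
    [255, 0, 0.003, 0, 0.02],
    [255, 0, 0.003, 0, 0.01],
    [255, 0, 0.002, 0, 0]
  ]
}}

```text
time_s: 5.42
position: [0.5498, -0.2108, 0.1241]
tcp_rot: [[1.0, 0.028, -0.004], [0.029, -1.0, 0.011], [-0.004, -0.011, -1.0]]
force: [-0.1, 10.7, 0.0]
opening: 0.527
grasp_force: 30.3
```

Emit:
{"method": "send_rows", "body": {
  "plan": [
    [255, 0.0006, -0.003, -0.0006, -0.02],
    [255, 0.0006, -0.003, -0.0006, -0.02],
    [255, 0, -0.003, 0, -0.02],
    [255, 0, -0.003, 0, -0.02],
    [255, 0, -0.003, 0, -0.02],
    [255, 0, -0.003, 0, -0.01],
    [255, 0.0006, 0.003, -0.0006, 0.02],
    [255, 0.0006, 0.003, -0.0006, 0.02],
    [255, 0, 0.003, 0, 0.02],
    [255, 0, 0.003, 0, 0.02],
    [255, 0, 0.003, 0, 0.02],
    [255, 0, 0.003, 0, 0.01]
  ]
}}

```text
time_s: 6.42
position: [0.5498, -0.2106, 0.1254]
tcp_rot: [[0.999, 0.031, -0.01], [0.031, -0.999, 0.011], [-0.01, -0.011, -1.0]]
force: [-5.5, 12.1, -2.1]
opening: 0.523
grasp_force: 29.9
```

Emit:
{"method": "send_rows", "body": {
  "plan": [
    [255, 0, 0.003, 0, 0.01],
    [255, 0.0006, -0.003, -0.0006, -0.02],
    [255, 0.0006, -0.004, -0.0006, -0.02],
    [255, 0, -0.004, 0, -0.02],
    [255, 0, -0.004, 0, -0.02],
    [255, 0, -0.004, 0, -0.02],
    [255, 0, -0.003, 0, -0.01]
  ]
}}

```text
time_s: 7.0
position: [0.5501, -0.2021, 0.1273]
tcp_rot: [[0.991, 0.132, -0.008], [0.132, -0.991, -0.009], [-0.009, 0.008, -1.0]]
force: [-10.7, -15.2, -7.4]
opening: 0.524
grasp_force: 30.0
```

Emit:
{"method": "send_rows", "body": {
  "plan": [
    [255, 0.0006, 0.003, -0.0006, 0.02],
    [255, 0.0006, 0.004, -0.0006, 0.02],
    [255, 0, 0.004, 0, 0.02],
    [255, 0, 0.004, 0, 0.02],
    [255, 0, 0.004, 0, 0.02],
    [255, 0, 0.003, 0, 0.01]
  ]
}}

```text
time_s: 7.5
position: [0.5506, -0.2118, 0.1273]
tcp_rot: [[1.0, 0.02, -0.014], [0.021, -1.0, 0.015], [-0.014, -0.015, -1.0]]
force: [-7.3, 13.7, -1.6]
opening: 0.522
grasp_force: 29.9
```

```bash
cat >> h.py <<'E'
def headprof():
    c=calibration("wrist");im,d=capture("wrist")
    V,U=np.mgrid[150:380:1,225:275:2]; P=pts(c,d,np.c_[U.ravel(),V.ravel()]); C=im[V.ravel(),U.ravel()].astype(int)
    W=P[(P[:,2]>.09)&(P[:,2]<.18)&(C[:,2]<150)&(P[:,0]<.62)&(P[:,0]>.5)]
    a=(W[:,0]+W[:,2])*.7071; n=(W[:,2]-W[:,0])*.7071
    print('head: axial max',np.percentile(a,[90,97]).round(4),'corner z',np.percentile(W[:,2],98).round(4),'xmax',np.percentile(W[:,0],98).round(4),len(W))
    return c,im,d
E
python3 - <<'E'
from h import *
# reference from image 2
A=np.load('wrist2.npz'); c0={k:A[k] for k in('fx','fy','cx','cy','dist_coeffs','xyz','rotation')}
import h
o1,o2=h.calibration,h.capture
h.calibration=lambda n:c0; h.capture=lambda n:(A['im'],A['d']); headprof()
h.calibration,h.capture=o1,o2
c,im,d=headprof(); cv2.imwrite('pics/w3.png',cv2.resize(im,(800,600),interpolation=cv2.INTER_CUBIC))
E
```

```text
head: axial max [0.4954 0.4959] corner z 0.1436 xmax 0.5695 937
head: axial max [0.5005 0.5009] corner z 0.1469 xmax 0.5733 1056
```

View pics/w3.png

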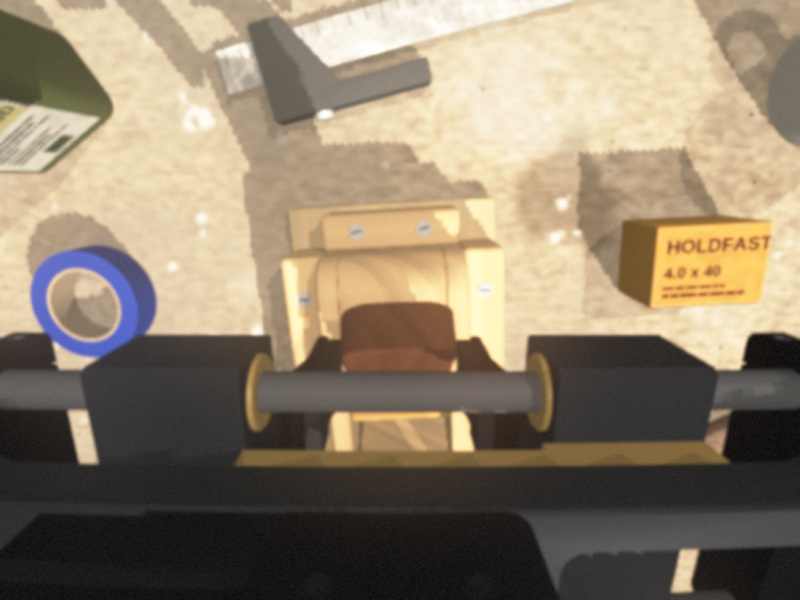

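The wedge is 5 mm further out and the plane is still seated: the battens are at (290,300) and (490,290). I carry on swinging.

Emit:
{"method": "send_rows", "body": {
  "plan": [
    [255, 0.0007, -0.003, -0.0005, -0.02],
    [255, 0.0007, -0.004, -0.0005, -0.02],
    [255, 0, -0.004, 0, -0.02],
    [255, 0, -0.004, 0, -0.02],
    [255, 0, -0.004, 0, -0.02],
    [255, 0, -0.003, 0, -0.01],
    [255, 0.0007, 0.003, -0.0005, 0.02],
    [255, 0.0007, 0.004, -0.0005, 0.02],
    [255, 0, 0.004, 0, 0.02],
    [255, 0, 0.004, 0, 0.02],
    [255, 0, 0.004, 0, 0.02],
    [255, 0, 0.003, 0, 0.01]
  ]
}}

```text
time_s: 8.55
position: [0.5522, -0.2114, 0.1291]
tcp_rot: [[1.0, 0.021, -0.017], [0.021, -1.0, 0.015], [-0.017, -0.015, -1.0]]
force: [-10.6, 13.1, -0.1]
opening: 0.522
grasp_force: 29.9
```

Emit:
{"method": "send_rows", "body": {
  "plan": [
    [255, 0.0007, -0.003, -0.0005, -0.02],
    [255, 0.0007, -0.004, -0.0005, -0.02],
    [255, 0, -0.004, 0, -0.02],
    [255, 0, -0.004, 0, -0.02],
    [255, 0, -0.004, 0, -0.02],
    [255, 0, -0.003, 0, -0.01]
  ]
}}

```text
time_s: 9.05
position: [0.5529, -0.2011, 0.1304]
tcp_rot: [[0.991, 0.133, -0.014], [0.133, -0.991, -0.007], [-0.015, 0.005, -1.0]]
force: [-15.0, -15.2, -9.4]
opening: 0.521
grasp_force: 30.1
```

Emit:
{"method": "send_rows", "body": {
  "plan": [
    [255, 0.0007, 0.003, -0.0005, 0.02],
    [255, 0.0007, 0.004, -0.0005, 0.02],
    [255, 0, 0.004, 0, 0.02],
    [255, 0, 0.004, 0, 0.02],
    [255, 0, 0.004, 0, 0.02],
    [255, 0, 0.003, 0, 0.01]
  ]
}}

```text
time_s: 9.55
position: [0.554, -0.211, 0.1308]
tcp_rot: [[1.0, 0.021, -0.02], [0.022, -1.0, 0.015], [-0.02, -0.016, -1.0]]
force: [-12.5, 13.3, 0.7]
opening: 0.522
grasp_force: 29.9
```

```bash
python3 -c "
from h import *
headprof()"
```

```text
head: axial max [0.5055 0.5059] corner z 0.1504 xmax 0.5768 1051
```

Emit:
{"method": "send_rows", "body": {
  "plan": [
    [255, 0, -0.003, -0.0005, -0.02],
    [255, 0, -0.004, -0.0005, -0.02],
    [255, 0, -0.004, 0, -0.02],
    [255, 0, -0.004, 0, -0.02],
    [255, 0, -0.004, 0, -0.02],
    [255, 0, -0.003, 0, -0.01],
    [255, 0.0003, 0.003, -0.0006, 0.02],
    [255, 0.0003, 0.004, -0.0006, 0.02],
    [255, 0, 0.004, 0, 0.02],
    [255, 0, 0.004, 0, 0.02],
    [255, 0, 0.004, 0, 0.02],
    [255, 0, 0.003, 0, 0.01]
  ]
}}

```text
time_s: 10.6
position: [0.5561, -0.2116, 0.1329]
tcp_rot: [[1.0, 0.021, -0.017], [0.021, -1.0, 0.014], [-0.017, -0.015, -1.0]]
force: [-9.6, 10.9, -2.0]
opening: 0.523
grasp_force: 29.9
```

Emit:
{"method": "send_rows", "body": {
  "plan": [
    [255, 0.0003, -0.003, -0.0006, -0.02],
    [255, 0.0003, -0.004, -0.0006, -0.02],
    [255, 0, -0.004, 0, -0.02],
    [255, 0, -0.004, 0, -0.02],
    [255, 0, -0.004, 0, -0.02],
    [255, 0, -0.003, 0, -0.01]
  ]
}}

```text
time_s: 11.1
position: [0.5569, -0.1998, 0.1346]
tcp_rot: [[0.991, 0.132, -0.013], [0.132, -0.991, -0.006], [-0.013, 0.004, -1.0]]
force: [-11.4, -12.1, -11.3]
opening: 0.52
grasp_force: 30.1
```

Emit:
{"method": "send_rows", "body": {
  "plan": [
    [255, 0.0003, 0.003, -0.0006, 0.02],
    [255, 0.0003, 0.004, -0.0006, 0.02],
    [255, 0, 0.004, 0, 0.02],
    [255, 0, 0.004, 0, 0.02],
    [255, 0, 0.004, 0, 0.02],
    [255, 0, 0.003, 0, 0.01]
  ]
}}

```text
time_s: 11.6
position: [0.559, -0.2127, 0.1357]
tcp_rot: [[1.0, 0.02, -0.014], [0.02, -1.0, 0.012], [-0.014, -0.012, -1.0]]
force: [-7.0, 7.3, -3.6]
opening: 0.524
grasp_force: 30.0
```

```bash
python3 -c "
from h import *
headprof()"
```

```text
head: axial max [0.5123 0.5126] corner z 0.1553 xmax 0.5816 1060
```

Emit:
{"method": "send_rows", "body": {
  "plan": [
    [255, 0.0003, -0.003, -0.0005, -0.02],
    [255, 0.0003, -0.004, -0.0005, -0.02],
    [255, 0, -0.004, 0, -0.02],
    [255, 0, -0.004, 0, -0.02],
    [255, 0, -0.003, 0, -0.02],
    [255, 0, -0.002, 0, -0.01],
    [255, 0.0003, 0.003, -0.0005, 0.02],
    [255, 0.0003, 0.003, -0.0005, 0.02],
    [255, 0, 0.004, 0, 0.015]
  ]
}}

```text
time_s: 12.4
position: [0.566, -0.2072, 0.1401]
tcp_rot: [[0.997, 0.073, -0.0], [0.073, -0.997, 0.002], [0.0, -0.002, -1.0]]
force: [-1.1, 0.5, -0.2]
opening: 0.523
grasp_force: 30.0
```

Emit:
{"method": "send_rows", "body": {
  "plan": [
    [255, 0.001, 0, -0.001, 0],
    [255, 0.001, 0, -0.001, 0],
    [255, 0.001, 0, -0.001, 0]
  ]
}}

```text
time_s: 12.65
position: [0.5686, -0.2074, 0.1426]
tcp_rot: [[0.997, 0.075, -0.001], [0.075, -0.997, 0.001], [-0.001, -0.001, -1.0]]
force: [-0.7, 0.0, -0.9]
opening: 0.522
grasp_force: 30.0
```

Emit:
{"method": "send_rows", "body": {
  "plan": [
    [255, 0.002, 0.0005, -0.002, 0],
    [255, 0.004, 0, -0.004, 0],
    [255, 0.005, 0, -0.005, 0],
    [255, 0.005, 0, -0.005, 0],
    [255, 0.005, 0, -0.005, 0],
    [255, 0.005, 0, -0.005, 0]
  ]
}}

```text
time_s: 13.15
position: [0.5959, -0.2063, 0.1699]
tcp_rot: [[0.997, 0.076, 0.001], [0.076, -0.997, -0.0], [0.001, 0.0, -1.0]]
force: [-1.0, -0.4, -1.4]
opening: 0.52
grasp_force: 30.0
```

Emit:
{"method": "send_rows", "body": {
  "plan": [
    [255, 0.005, 0, -0.005, 0],
    [255, 0.005, 0, -0.005, 0],
    [255, 0.005, 0, -0.005, 0],
    [255, 0.005, 0, -0.005, 0],
    [255, 0.005, 0, -0.005, 0],
    [255, 0.005, 0, -0.005, 0],
    [255, 0, 0, -0.02, 0],
    [255, 0, 0, -0.03, 0],
    [255, 0, 0, -0.03, 0],
    [255, 0, 0, 0, 0]
  ]
}}

```text
time_s: 13.98
position: [0.6288, -0.2058, 0.2867]
tcp_rot: [[0.997, 0.076, 0.013], [0.076, -0.997, -0.006], [0.012, 0.007, -1.0]]
force: [1.3, -0.6, 0.5]
opening: 0.518
grasp_force: 30.0
```

Run:
```python
from h import *
c=calibration("scene");im,d=capture("scene"); np.savez('scene4.npz',im=im,d=d); cv2.imwrite('pics/s4.png',cv2.resize(im[100:250,130:330],(800,600),interpolation=cv2.INTER_CUBIC))
c=calibration("top");im,d=capture("top"); np.savez('top4.npz',im=im,d=d);
```

```text
(no output)
```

View pics/s4.png

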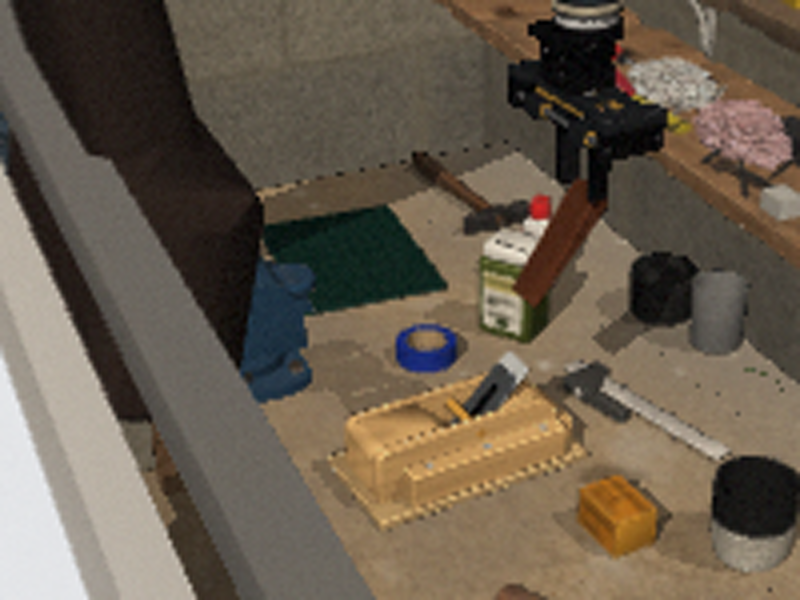

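The wedge is free and held at 45° in the gripper near (565,240). The plane is still seated, with the iron showing at (498,385). The mat is visible, so I measure it now.

Run:
```python
from h import *
T=np.load('top4.npz');c=calibration('top');im=T['im'];hsv=cv2.cvtColor(im,cv2.COLOR_BGR2HSV)
m=cv2.inRange(hsv,(70,80,15),(100,255,110)); m=cv2.morphologyEx(m,cv2.MORPH_OPEN,np.ones((3,3)))
n,l,st,ce=cv2.connectedComponentsWithStats(m); 
for i in np.argsort(-st[1:,4])[:3]+1:
    print(st[i],ce[i])
i=1+np.argmax(st[1:,4]);V,U=np.nonzero(l==i)
# project to plane z=.004
K=np.array([[c['fx'],0,c['cx']],[0,c['fy'],c['cy']],[0,0,1]])
q=cv2.undistortPoints(np.c_[U,V].astype(float).reshape(-1,1,2),K,c['dist_coeffs']).reshape(-1,2)
r=np.c_[q,np.ones(len(q))]@c['rotation'].T; P=c['xyz']+r*((.004-c['xyz'][2])/r[:,2])[:,None]
print(cv2.minAreaRect((P[:,:2]*1000).astype(np.float32)),cv2.boxPoints(cv2.minAreaRect((P[:,:2]*1000).astype(np.float32))), pts(c,T['d'],np.c_[U,V])[:,2].mean())
```

```text
[156 200  12  40 250] [161.372 218.56 ]
[ 93 199  14  40 240] [100.3625     222.58333333]
((531.0657348632812, 172.40032958984375), (27.239864349365234, 186.5284881591797), 87.95791625976562) [[437.3754  162.11238]
 [623.7854  155.46571]
 [624.7561  182.68828]
 [438.34607 189.33495]] 0.02659882838671778
```

Run:
```python
from h import *
T=np.load('top4.npz');c=calibration('top');im=T['im'].astype(int)
V,U=np.mgrid[190:250,85:180];b,g,r=[im[V,U,k] for k in range(3)]
m=((g>1.3*r)&(g<120)).astype(np.uint8); m=cv2.morphologyEx(m,cv2.MORPH_CLOSE,np.ones((3,3)));m=cv2.morphologyEx(m,cv2.MORPH_OPEN,np.ones((5,5)))
s=m>0
K=np.array([[c['fx'],0,c['cx']],[0,c['fy'],c['cy']],[0,0,1]])
q=cv2.undistortPoints(np.c_[U[s],V[s]].astype(float).reshape(-1,1,2),K,c['dist_coeffs']).reshape(-1,2)
R=np.c_[q,np.ones(len(q))]@c['rotation'].T; P=c['xyz']+R*((.004-c['xyz'][2])/R[:,2])[:,None]
a=cv2.minAreaRect((P[:,:2]*1000).astype(np.float32));print(s.sum(),a,cv2.boxPoints(a))
```

```text
654 ((525.1283569335938, 258.3285827636719), (330.7056579589844, 204.14198303222656), 88.07034301757812) [[417.5474   96.5065 ]
 [621.5736   89.63254]
 [632.70935 420.15067]
 [428.6831  427.02463]]
```

Emit:
{"method": "send_rows", "body": {
  "plan": [
    [255, -0.015, 0, 0, 0.075],
    [255, -0.015, -0.015, 0, 0],
    [255, -0.005, -0.03, 0, 0],
    [255, -0.004, -0.037, 0, 0],
    [255, -0.004, -0.037, 0, 0],
    [255, -0.004, -0.037, 0, 0],
    [255, -0.004, -0.037, 0, 0],
    [255, -0.004, -0.037, 0, 0],
    [255, -0.004, -0.037, 0, 0],
    [255, -0.004, -0.037, 0, 0],
    [255, -0.004, -0.037, 0, 0],
    [255, -0.004, -0.037, 0, 0],
    [255, 0, -0.037, 0, 0],
    [255, 0, -0.037, 0, 0],
    [255, 0, -0.037, 0, 0],
    [255, 0, -0.037, 0, 0],
    [255, 0, -0.03, 0, 0],
    [255, 0, -0.01, 0, 0],
    [255, 0, 0, 0, 0],
    [255, 0, 0, 0, 0]
  ]
}}

```text
time_s: 15.75
position: [0.5526, 0.3601, 0.2774]
tcp_rot: [[1.0, 0.002, -0.003], [0.002, -1.0, -0.002], [-0.003, 0.002, -1.0]]
force: [0.5, -1.0, -1.3]
opening: 0.521
grasp_force: 30.0
```

Run:
```python
from h import *
c=calibration("wrist");im,d=capture("wrist"); cv2.imwrite('pics/w5.png',cv2.resize(im,(800,600),interpolation=cv2.INTER_CUBIC)); np.savez('wrist5.npz',im=im,d=d,**{k:c[k] for k in c})
```

```text
(no output)
```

View pics/w5.png

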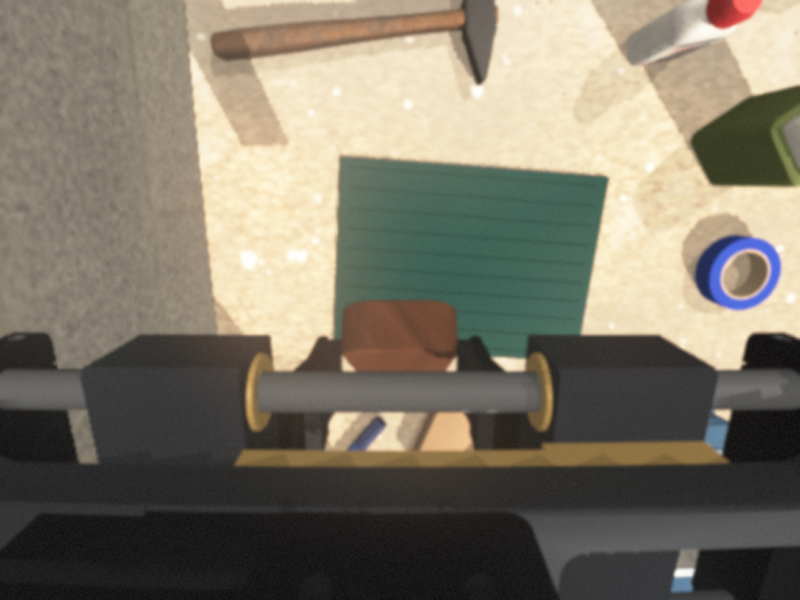

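The mat's far corners are at (340,157) and (607,178), its left edge runs down to (335,335), and its right edge runs to (582,355).

Run:
```python
from h import *
A=np.load('wrist5.npz'); d=A['d'];c={k:A[k] for k in('fx','fy','cx','cy','dist_coeffs','xyz','rotation')}
print(pts(c,d,np.array([(343,161),(604,181),(339,330),(582,350),(470,250),(400,310),(400,325),(400,338),(400,350),(400,360)])*.64).round(4), c['xyz'])
```

```text
[[0.6435 0.4134 0.0045]
 [0.626  0.1529 0.0043]
 [0.4688 0.4226 0.0051]
 [0.5914 0.3245 0.3749]
 [0.5555 0.2845 0.0025]
 [0.5736 0.3589 0.2864]
 [0.569  0.3589 0.2915]
 [0.5648 0.3589 0.2946]
 [0.5609 0.3589 0.2972]
 [0.549  0.3588 0.2785]] [0.6222789  0.36009045 0.45312375]
```

Emit:
{"method": "send_rows", "body": {
  "plan": [
    [255, -0.007, 0, 0.02, 0],
    [255, -0.008, 0, 0.03, 0],
    [255, 0, 0, 0.03, 0],
    [255, 0, 0, 0.03, 0],
    [255, 0, 0, 0.03, 0],
    [255, 0, 0, 0.017, 0],
    [255, 0, 0, 0.006, 0],
    [255, 0, 0, 0, 0],
    [255, 0, 0, 0, 0]
  ]
}}

```text
time_s: 16.55
position: [0.5394, 0.3598, 0.1169]
tcp_rot: [[1.0, -0.001, 0.001], [-0.001, -1.0, 0.0], [0.001, -0.0, -1.0]]
force: [0.2, -0.5, -1.1]
opening: 0.517
grasp_force: 30.0
```

Emit:
{"method": "send_rows", "body": {
  "plan": [
    [255, 0, 0, 0.003, 0],
    [255, 0, 0, 0.003, 0],
    [255, 0, 0, 0, 0]
  ]
}}

```text
time_s: 16.8
position: [0.5388, 0.3608, 0.1108]
tcp_rot: [[1.0, 0.001, 0.001], [0.001, -1.0, 0.0], [0.001, -0.0, -1.0]]
force: [0.7, -0.1, -0.7]
opening: 0.523
grasp_force: 30.0
```

Emit:
{"method": "send_rows", "body": {
  "plan": [
    [255, 0, 0, 0.003, 0],
    [255, 0, 0, 0.003, 0],
    [255, 0, 0, 0, 0]
  ]
}}

```text
time_s: 17.05
position: [0.5384, 0.3608, 0.1038]
tcp_rot: [[1.0, 0.001, 0.0], [0.001, -1.0, 0.0], [0.0, -0.0, -1.0]]
force: [0.0, 0.0, -0.6]
opening: 0.52
grasp_force: 30.0
```

Emit:
{"method": "send_rows", "body": {
  "plan": [
    [255, 0.002, 0, 0.002, 0],
    [255, 0.003, 0, 0.003, 0],
    [255, 0, 0, 0, 0]
  ]
}}

```text
time_s: 17.3
position: [0.5444, 0.3608, 0.0988]
tcp_rot: [[1.0, 0.001, 0.001], [0.001, -1.0, 0.0], [0.001, -0.0, -1.0]]
force: [0.7, 0.7, -0.3]
opening: 0.518
grasp_force: 30.0
```

Emit:
{"method": "send_rows", "body": {
  "plan": [
    [255, 0, 0, 0.003, 0],
    [255, 0, 0, 0.003, 0],
    [255, 0, 0, 0, 0]
  ]
}}

```text
time_s: 17.55
position: [0.5429, 0.3605, 0.0923]
tcp_rot: [[1.0, 0.001, -0.001], [0.001, -1.0, -0.0], [-0.001, 0.0, -1.0]]
force: [0.8, -0.1, 0.0]
opening: 0.523
grasp_force: 30.0
```

Emit:
{"method": "send_rows", "body": {
  "plan": [
    [255, 0.001, 0, 0.003, 0],
    [255, 0.002, 0, 0.003, 0],
    [255, 0, 0, 0, 0]
  ]
}}

```text
time_s: 17.8
position: [0.5466, 0.3606, 0.0864]
tcp_rot: [[1.0, 0.001, -0.0], [0.001, -1.0, -0.0], [-0.0, 0.0, -1.0]]
force: [0.0, 0.1, 1.8]
opening: 0.526
grasp_force: 30.0
```

```bash
cat >> h.py <<'E'
def wprof():
    s=read_state()['position']; c=calibration("wrist");im,d=capture("wrist")
    V,U=np.mgrid[150:235:4,255:256]; P=pts(c,d,np.c_[U.ravel(),V.ravel()])-s
    print((P[:,[0,2]]*1000).round(1).tolist())
E
python3 -c "
from h import *
wprof()"
```

```text
[[41.0, -80.7], [37.0, -82.9], [33.3, -83.4], [29.8, -81.7], [25.8, -82.9], [22.2, -82.3], [18.4, -82.1], [14.2, -83.7], [11.0, -80.8], [6.7, -82.8], [3.1, -81.3], [-1.1, -82.4], [20.8, 7.5], [18.6, 8.8], [16.9, 11.8], [14.8, 13.1], [12.6, 14.3], [11.1, 17.1], [9.6, 19.9], [5.7, 16.4], [0.7, 10.7], [-3.1, 8.1]]
```

Emit:
{"method": "send_rows", "body": {
  "plan": [
    [255, 0.005, 0, 0.005, 0],
    [255, 0.005, 0, 0.006, 0],
    [255, 0.0045, 0, 0.0065, 0],
    [255, 0.0045, 0, 0.0065, 0],
    [255, 0, 0, 0, 0]
  ]
}}

```text
time_s: 18.27
position: [0.5662, 0.3603, 0.0613]
tcp_rot: [[1.0, -0.0, -0.001], [-0.0, -1.0, -0.0], [-0.001, 0.0, -1.0]]
force: [0.6, -0.2, 0.7]
opening: 0.526
grasp_force: 30.0
```

```bash
python3 -c "
from h import *
wprof()"
```

```text
[[43.4, -58.6], [69.3, 175.8], [36.8, -57.8], [33.6, -56.9], [30.2, -56.6], [26.5, -58.5], [23.2, -57.7], [20.0, -56.5], [16.2, -57.7], [13.1, -56.3], [9.2, -57.7], [5.8, -57.0], [18.9, 0.8], [17.2, 4.3], [15.8, 8.1], [13.9, 10.3], [12.7, 14.4], [11.5, 18.3], [9.1, 18.5], [5.6, 16.3], [1.6, 12.9], [-1.5, 12.1]]
```

Emit:
{"method": "send_rows", "body": {
  "plan": [
    [255, 0.004, 0, 0.007, 0],
    [255, 0.003, 0, 0.007, 0],
    [255, 0.003, 0, 0.0075, 0],
    [255, 0.002, 0, 0.0075, 0],
    [255, 0.002, 0, 0.007, 0],
    [255, 0.001, 0, 0.004, 0],
    [255, 0, 0, 0, 0],
    [255, 0, 0, 0, 0]
  ]
}}

```text
time_s: 18.98
position: [0.5796, 0.3605, 0.0224]
tcp_rot: [[1.0, 0.001, -0.002], [0.001, -1.0, -0.001], [-0.002, 0.001, -1.0]]
force: [0.7, 0.2, 0.3]
opening: 0.528
grasp_force: 30.0
```

```bash
python3 -c "
from h import *
wprof()"
```

```text
[[47.7, -19.4], [45.1, -17.8], [42.3, -18.3], [39.4, -18.9], [36.8, -17.6], [33.9, -18.0], [31.0, -18.2], [28.2, -17.6], [25.4, -17.4], [22.2, -18.4], [19.3, -18.4], [16.8, -16.5], [13.2, -18.7], [10.2, -18.7], [13.4, 0.5], [12.9, 7.4], [12.2, 12.9], [11.0, 16.7], [8.7, 17.5], [4.9, 14.5], [2.5, 14.9], [0.1, 15.6]]
```

Emit:
{"method": "send_rows", "body": {
  "plan": [
    [255, 0.0005, 0, 0.002, 0],
    [255, 0, 0, 0.002, 0],
    [255, 0, 0, 0, 0]
  ]
}}

```text
time_s: 19.28
position: [0.5808, 0.3608, 0.0189]
tcp_rot: [[1.0, 0.001, -0.0], [0.001, -1.0, -0.0], [-0.0, 0.0, -1.0]]
force: [-0.4, -0.2, 0.2]
opening: 0.53
grasp_force: 30.0
```

Emit:
{"method": "send_rows", "body": {
  "plan": [
    [124, 0, 0, 0, 0],
    [122, 0, 0, 0, 0]
  ]
}}

```text
time_s: 19.45
position: [0.5807, 0.3608, 0.0191]
tcp_rot: [[1.0, 0.001, -0.0], [0.001, -1.0, -0.0], [-0.0, 0.0, -1.0]]
force: [-0.8, -0.2, 0.2]
opening: 0.529
grasp_force: 30.0
```

Emit:
{"method": "send_rows", "body": {
  "plan": [
    [121, 0, 0, 0, 0],
    [120, 0, 0, 0, 0],
    [120, 0, 0, 0, 0]
  ]
}}

```text
time_s: 19.7
position: [0.5808, 0.3607, 0.0191]
tcp_rot: [[1.0, 0.001, -0.0], [0.001, -1.0, -0.0], [-0.0, 0.0, -1.0]]
force: [-0.9, -1.0, 0.1]
opening: 0.53
grasp_force: 30.0
```

Emit:
{"method": "send_rows", "body": {
  "plan": [
    [119, 0, 0, 0, 0],
    [119, 0, 0, 0, 0]
  ]
}}

```text
time_s: 19.87
position: [0.5808, 0.3607, 0.019]
tcp_rot: [[1.0, 0.001, -0.0], [0.001, -1.0, -0.0], [-0.0, 0.0, -1.0]]
force: [0.0, 0.0, -1.1]
opening: 0.529
grasp_force: 25.4
```

```bash
python3 -c "
from h import *
wprof()"
```

```text
[[48.2, -15.2], [45.5, -15.0], [42.7, -15.9], [40.0, -15.2], [37.2, -15.4], [34.7, -13.9], [31.5, -15.7], [28.7, -15.5], [26.3, -13.4], [23.3, -14.3], [20.3, -14.4], [17.5, -14.2], [14.5, -14.4], [11.4, -15.0], [13.2, -0.1], [12.9, 7.3], [12.3, 13.4], [10.9, 16.6], [8.1, 16.0], [5.1, 14.9], [2.7, 15.5], [-0.1, 15.1]]
```

Emit:
{"method": "send_rows", "body": {
  "plan": [
    [118.5, 0, 0, 0, 0],
    [118.5, 0, 0, 0, 0]
  ]
}}

```text
time_s: 20.08
position: [0.5809, 0.3608, 0.019]
tcp_rot: [[1.0, 0.001, 0.0], [0.001, -1.0, -0.0], [0.0, 0.0, -1.0]]
force: [-0.0, -0.2, -0.4]
opening: 0.537
grasp_force: 15.8
```

Emit:
{"method": "send_rows", "body": {
  "plan": [
    [118, 0, 0, 0, 0],
    [118, 0, 0, 0, 0]
  ]
}}

```text
time_s: 20.25
position: [0.581, 0.3608, 0.019]
tcp_rot: [[1.0, 0.001, 0.0], [0.001, -1.0, 0.0], [0.0, -0.0, -1.0]]
force: [-0.1, -0.6, -0.1]
opening: 0.542
grasp_force: 13.4
```

Emit:
{"method": "send_rows", "body": {
  "plan": [
    [117.5, 0, 0, 0, 0],
    [117.5, 0, 0, 0, 0]
  ]
}}

```text
time_s: 20.42
position: [0.581, 0.3607, 0.019]
tcp_rot: [[1.0, 0.001, 0.0], [0.001, -1.0, 0.0], [0.0, -0.0, -1.0]]
force: [-0.8, -0.2, -0.4]
opening: 0.544
grasp_force: 11.5
```

```bash
python3 -c "
from h import *
wprof()"
```

```text
[[48.2, -14.9], [45.5, -14.8], [42.9, -13.9], [40.1, -14.1], [37.3, -14.5], [34.4, -15.2], [31.7, -14.4], [28.9, -14.5], [26.2, -13.7], [23.0, -15.1], [20.1, -15.1], [17.1, -15.5], [14.2, -15.2], [11.3, -15.1], [13.0, -0.5], [12.7, 7.1], [12.1, 12.8], [10.3, 15.0], [8.2, 16.4], [5.3, 15.5], [2.2, 14.5], [-0.5, 14.4]]
```

Emit:
{"method": "send_rows", "body": {
  "plan": [
    [117, 0, 0, 0, 0],
    [116.5, 0, 0, 0, 0],
    [116, 0, 0, 0, 0],
    [116, 0, 0, 0, 0]
  ]
}}

```text
time_s: 20.8
position: [0.581, 0.3608, 0.019]
tcp_rot: [[1.0, 0.001, 0.0], [0.001, -1.0, 0.0], [0.0, -0.0, -1.0]]
force: [-0.0, -0.1, -1.5]
opening: 0.549
grasp_force: 6.1
```

Emit:
{"method": "send_rows", "body": {
  "plan": [
    [115.7, 0, 0, 0, 0],
    [115.4, 0, 0, 0, 0],
    [115.2, 0, 0, 0, 0],
    [115.2, 0, 0, 0, 0]
  ]
}}

```text
time_s: 21.13
position: [0.581, 0.3608, 0.0191]
tcp_rot: [[1.0, 0.001, 0.0], [0.001, -1.0, 0.0], [0.0, -0.0, -1.0]]
force: [-0.3, 0.3, -1.5]
opening: 0.549
grasp_force: 3.1
```

```bash
python3 -c "
from h import *
wprof()"
```

```text
[[48.3, -14.8], [45.6, -14.3], [42.8, -15.0], [39.9, -15.5], [37.3, -14.5], [34.6, -14.2], [31.8, -14.3], [28.9, -14.4], [26.0, -15.0], [23.5, -13.4], [20.1, -15.4], [17.6, -13.8], [14.4, -15.0], [11.2, -15.5], [13.4, 0.6], [12.7, 6.7], [11.9, 12.3], [10.8, 16.4], [8.2, 16.2], [5.5, 15.9], [2.5, 15.0], [-0.6, 14.0]]
```

Emit:
{"method": "send_rows", "body": {
  "plan": [
    [115, 0, 0, 0, 0],
    [114.9, 0, 0, 0, 0],
    [114.8, 0, 0, 0, 0],
    [114.7, 0, 0, 0, 0],
    [114.6, 0, 0, 0, 0],
    [114.5, 0, 0, 0, 0],
    [114.4, 0, 0, 0, 0],
    [114.3, 0, 0, 0, 0]
  ]
}}

```text
time_s: 21.85
position: [0.581, 0.3608, 0.0191]
tcp_rot: [[1.0, 0.001, 0.0], [0.001, -1.0, 0.0], [0.0, -0.0, -1.0]]
force: [0.4, 0.1, 0.3]
opening: 0.553
grasp_force: 0.0
```

```bash
python3 -c "
from h import *
wprof()"
```

```text
[[48.2, -15.4], [45.6, -14.3], [42.7, -15.4], [39.8, -16.2], [37.4, -14.1], [34.5, -14.7], [31.7, -14.8], [29.1, -13.4], [26.1, -14.2], [23.1, -15.0], [20.3, -14.7], [17.6, -13.7], [14.7, -13.7], [11.5, -14.7], [13.1, -0.3], [12.6, 6.6], [12.2, 13.1], [9.0, 11.5], [6.6, 12.0], [3.7, 11.6], [1.1, 11.8], [-2.4, 9.9]]
```

Emit:
{"method": "send_rows", "body": {
  "plan": [
    [114, 0, 0, 0, 0],
    [112, 0, 0, 0, 0],
    [110, 0, 0, 0, 0],
    [105, 0, 0, 0, 0]
  ]
}}

```text
time_s: 22.23
position: [0.581, 0.3608, 0.0191]
tcp_rot: [[1.0, 0.001, 0.0], [0.001, -1.0, 0.0], [0.0, -0.0, -1.0]]
force: [0.1, -0.5, -0.3]
opening: 0.576
grasp_force: 0.0
```

```bash
python3 -c "
from h import *
wprof()"
```

```text
[[48.3, -14.9], [45.5, -15.4], [42.9, -14.3], [40.0, -15.2], [37.2, -15.4], [34.8, -13.2], [31.6, -15.4], [28.7, -15.5], [26.1, -14.5], [23.4, -13.8], [20.3, -14.6], [17.6, -14.0], [14.5, -14.4], [13.7, -7.4], [13.5, 0.8], [12.7, 6.8], [9.8, 6.1], [7.3, 6.8], [4.5, 6.5], [1.2, 5.2], [-1.9, 4.4], [-4.6, 4.7]]
```

Emit:
{"method": "send_rows", "body": {
  "plan": [
    [80, 0, 0, 0, 0],
    [40, 0, 0, 0, 0],
    [0, 0, 0, -0.02, 0],
    [0, 0, 0, -0.04, 0],
    [0, 0, 0, -0.04, 0],
    [0, -0.004, 0.01, -0.04, 0],
    [0, -0.005, 0.02, -0.04, 0],
    [0, -0.006, 0.03, -0.025, 0],
    [0, -0.006, 0.036, -0.018, 0],
    [0, -0.006, 0.037, -0.015, 0],
    [0, -0.006, 0.037, 0, 0],
    [0, -0.006, 0.037, 0, 0],
    [0, -0.006, 0.037, 0, 0],
    [0, -0.006, 0.037, 0, 0],
    [0, -0.006, 0.037, 0, 0],
    [0, -0.006, 0.037, 0, 0],
    [0, -0.006, 0.037, 0, 0],
    [0, -0.006, 0.037, 0, 0],
    [0, -0.006, 0.037, 0, 0],
    [0, 0, 0.037, 0, 0]
  ]
}}

```text
time_s: 23.95
position: [0.4991, -0.1421, 0.2543]
tcp_rot: [[1.0, 0.001, -0.001], [0.001, -1.0, 0.0], [-0.001, -0.0, -1.0]]
force: [0.8, 1.4, 0.3]
opening: 0.999
grasp_force: 0.0
```

Emit:
{"method": "send_rows", "body": {
  "plan": [
    [0, 0, 0.037, 0, 0],
    [0, 0, 0.035, 0, 0],
    [0, 0, 0.025, 0, 0],
    [0, 0, 0.01, 0, -0.075],
    [0, 0, 0, 0, 0],
    [0, 0, 0, 0, 0]
  ]
}}

```text
time_s: 24.45
position: [0.5004, -0.2479, 0.2539]
tcp_rot: [[0.997, 0.073, -0.0], [0.073, -0.997, 0.001], [-0.0, -0.001, -1.0]]
force: [-0.1, 1.0, 0.4]
opening: 0.998
grasp_force: 0.0
```

Run:
```python
from h import *
c=calibration("wrist");im,d=capture("wrist"); cv2.imwrite('pics/w6.png',cv2.resize(im,(800,600),interpolation=cv2.INTER_CUBIC)); np.savez('wrist6.npz',im=im,d=d,**{k:c[k] for k in c})
```

```text
(no output)
```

View pics/w6.png

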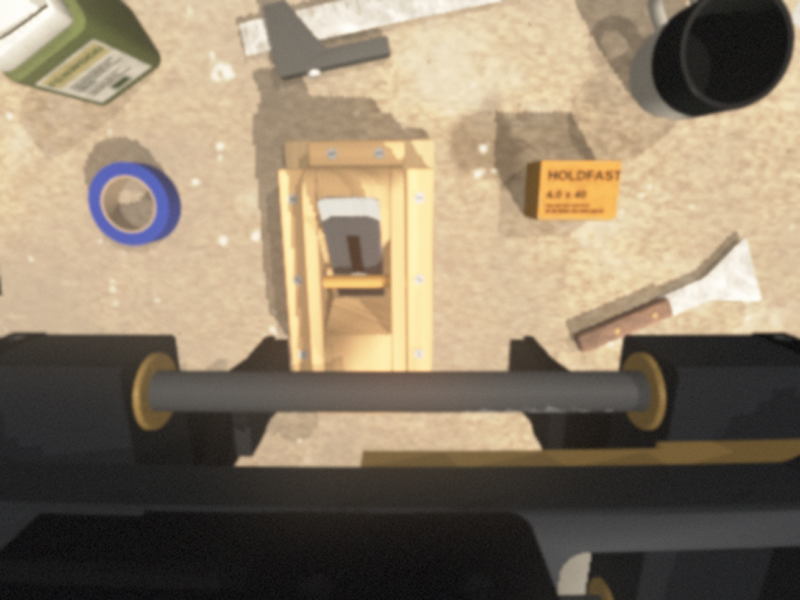

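The iron's end is at (320–382, 200–220) and its slot at (355,250). Plane and bystanders have not moved.

Run:
```python
from h import *
A=np.load('wrist6.npz'); d=A['d'];c={k:A[k] for k in('fx','fy','cx','cy','dist_coeffs','xyz','rotation')}
print(pts(c,d,np.array([(348,v) for v in range(194,246,4)])*.64).round(4).tolist())
print(pts(c,d,np.array([(u,225) for u in(320,323,326,330,374,378,381,384)])*.64).round(4).tolist())
```

```text
[[0.5593, -0.2044, 0.0773], [0.5575, -0.2082, 0.1101], [0.5546, -0.2083, 0.1094], [0.5516, -0.208, 0.1057], [0.5486, -0.2078, 0.1027], [0.5454, -0.2076, 0.0992], [0.5425, -0.2078, 0.0999], [0.5393, -0.2075, 0.0965], [0.5358, -0.2072, 0.0922], [0.5325, -0.2071, 0.0895], [0.5292, -0.207, 0.0876], [0.5256, -0.2068, 0.084], [0.5219, -0.2064, 0.0798]]
[[0.5335, -0.1831, 0.0768], [0.5355, -0.1884, 0.0944], [0.5355, -0.1905, 0.093], [0.5358, -0.1937, 0.094], [0.5384, -0.2272, 0.0956], [0.5383, -0.2301, 0.0927], [0.5369, -0.2318, 0.0758], [0.5371, -0.2342, 0.0757]]
```

Emit:
{"method": "send_rows", "body": {
  "plan": [
    [0, 0.02, -0.015, 0.01, 0],
    [0, 0.02, -0.015, 0.02, 0],
    [0, 0.01, -0.005, 0.03, 0],
    [0, 0, 0, 0.03, 0],
    [0, 0, 0, 0.025, 0],
    [0, 0, 0, 0.015, 0],
    [0, 0, 0, 0, 0],
    [0, 0, 0, 0, 0]
  ]
}}

```text
time_s: 25.17
position: [0.5476, -0.2074, 0.1237]
tcp_rot: [[0.997, 0.077, -0.002], [0.077, -0.997, 0.001], [-0.002, -0.001, -1.0]]
force: [-0.0, -0.6, 1.4]
opening: 0.997
grasp_force: 0.0
```

Emit:
{"method": "send_rows", "body": {
  "plan": [
    [0, 0.0005, 0.002, 0.008, 0],
    [0, 0, 0, 0.008, 0],
    [0, 0, 0, 0, 0],
    [255, 0, 0, 0, 0],
    [255, 0, 0, 0, 0],
    [255, 0, 0, 0, 0],
    [255, 0, 0, 0, 0],
    [255, 0, 0, 0, 0],
    [255, 0, 0, 0, 0],
    [255, 0, 0, 0, 0]
  ]
}}

```text
time_s: 26.0
position: [0.5487, -0.2111, 0.1082]
tcp_rot: [[0.997, 0.076, 0.0], [0.076, -0.997, -0.0], [0.0, 0.0, -1.0]]
force: [-0.2, -0.1, 0.1]
opening: 0.553
grasp_force: 0.0
```

Emit:
{"method": "send_rows", "body": {
  "plan": [
    [255, 0, 0, 0, 0],
    [255, 0, 0, 0, 0],
    [255, 0, 0, 0, 0]
  ]
}}

```text
time_s: 26.25
position: [0.5486, -0.2111, 0.1081]
tcp_rot: [[0.997, 0.076, -0.0], [0.076, -0.997, 0.0], [-0.0, -0.0, -1.0]]
force: [-0.3, -0.2, -0.8]
opening: 0.328
grasp_force: 0.0
```

Emit:
{"method": "send_rows", "body": {
  "plan": [
    [255, 0.001, 0, -0.001, 0],
    [255, 0.002, 0, -0.002, 0],
    [255, 0.003, 0, -0.003, 0],
    [255, 0.003, 0, -0.003, 0]
  ]
}}

```text
time_s: 26.58
position: [0.558, -0.2105, 0.1174]
tcp_rot: [[0.997, 0.076, 0.0], [0.076, -0.997, -0.0], [0.0, 0.0, -1.0]]
force: [0.2, -0.2, 0.3]
opening: 0.039
grasp_force: 0.0
```

Emit:
{"method": "send_rows", "body": {
  "plan": [
    [0, -0.006, 0, -0.03, 0],
    [0, 0, 0, -0.03, 0],
    [0, -0.015, 0.01, -0.03, 0],
    [0, -0.015, 0.01, -0.01, 0],
    [0, 0, 0, 0, 0],
    [0, 0, 0, 0, 0]
  ]
}}

```text
time_s: 27.08
position: [0.5235, -0.2335, 0.2182]
tcp_rot: [[0.997, 0.074, 0.002], [0.074, -0.997, -0.001], [0.002, 0.001, -1.0]]
force: [-0.1, 0.0, -0.2]
opening: 0.41
grasp_force: 0.0
```

Run:
```python
from h import *
c=calibration("wrist");im,d=capture("wrist"); cv2.imwrite('pics/w7.png',cv2.resize(im[80:250,130:390],(800,523),interpolation=cv2.INTER_CUBIC)); np.savez('wrist7.npz',im=im,d=d,**{k:c[k] for k in c})
V,U=np.mgrid[120:225:3,190:290:4];P=pts(c,d,np.c_[U.ravel(),V.ravel()]);C=im[V.ravel(),U.ravel()].astype(int)
q=P[(P[:,2]>.079)&(P[:,2]<.16)]; q=q[np.argsort(-q[:,2])]
print(read_state()['position'],len(q)); print(q[:12].round(4).tolist(), q.min(0),q.max(0))
```

```text
[ 0.52326313 -0.2327921   0.21700383] 94
[[0.5576, -0.2147, 0.1127], [0.5582, -0.2227, 0.1121], [0.5572, -0.2107, 0.1117], [0.5569, -0.2067, 0.1117], [0.556, -0.1946, 0.1116], [0.5578, -0.2187, 0.1114], [0.5562, -0.1985, 0.1108], [0.5556, -0.1904, 0.1105], [0.5582, -0.2267, 0.1103], [0.5533, -0.2026, 0.1095], [0.5563, -0.2024, 0.1093], [0.5526, -0.1944, 0.1089]] [ 0.52113605 -0.22869041  0.07933101] [ 0.5582451  -0.18873699  0.11271539]
```

View pics/w7.png

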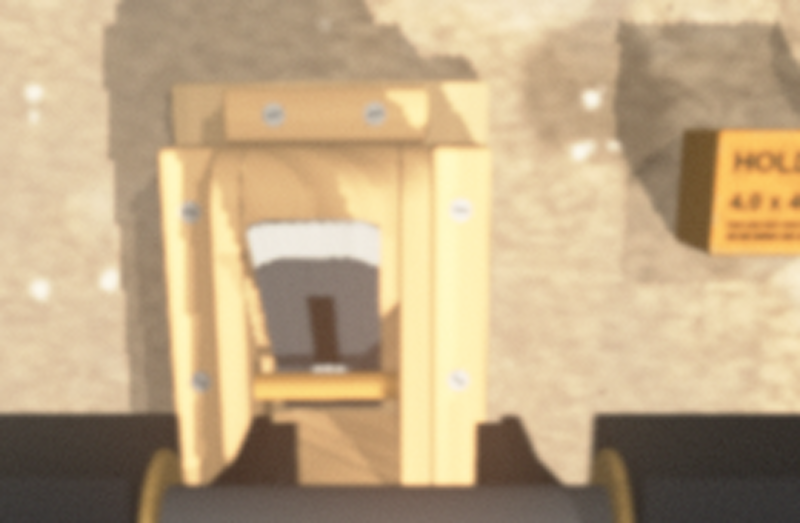

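The iron has not moved, so the fingers closed just above it: the tips sit higher when half closed. I go back about 11 mm lower. The tips still clear the plane's top.

Emit:
{"method": "send_rows", "body": {
  "plan": [
    [0, 0.012, -0.01, 0, 0],
    [0, 0.012, -0.011, 0.01, 0],
    [0, 0, 0, 0.02, 0],
    [0, 0, 0, 0.02, 0],
    [0, 0, 0, 0.02, 0],
    [0, 0, 0, 0.02, 0],
    [0, 0, 0, 0.015, 0],
    [0, 0, 0, 0.012, 0],
    [0, 0, 0, 0, 0],
    [0, 0, 0, 0, 0]
  ]
}}

```text
time_s: 27.97
position: [0.5449, -0.2091, 0.0982]
tcp_rot: [[0.997, 0.076, -0.003], [0.076, -0.997, 0.002], [-0.003, -0.003, -1.0]]
force: [0.2, -1.4, 0.3]
opening: 0.997
grasp_force: 0.0
```

Emit:
{"method": "send_rows", "body": {
  "plan": [
    [160, 0.001, 0.001, 0.001, 0],
    [160, 0, 0, 0, 0],
    [160, 0, 0, 0, 0],
    [160, 0, 0, 0, 0],
    [160, 0, 0, 0, 0],
    [160, 0, 0, 0, 0],
    [160, 0, 0, 0, 0],
    [160, 0, 0, 0, 0],
    [160, 0, 0, 0, 0],
    [160, 0, 0, 0, 0]
  ]
}}

```text
time_s: 28.8
position: [0.5466, -0.2113, 0.0991]
tcp_rot: [[0.997, 0.076, -0.0], [0.076, -0.997, -0.0], [-0.0, 0.0, -1.0]]
force: [-0.0, -0.3, -0.2]
opening: 0.395
grasp_force: 0.0
```

Run:
```python
from h import *
s=read_state();print(s['position'],s['opening'])
c=calibration("scene");im,d=capture("scene")
V,U=np.mgrid[120:235,205:300];P=pts(c,d,np.c_[U.ravel(),V.ravel()]);C=im[V.ravel(),U.ravel()].astype(int)
a=np.radians(4.3);X=(P-s['position']);x=X[:,0]*np.cos(a)+X[:,1]*np.sin(a);y=X[:,0]*np.sin(a)-X[:,1]*np.cos(a);z=X[:,2]
k=(abs(x)<.05)&(abs(y)<.07)&(z>-.02)&(z<.06)
o=np.argsort(z[k]);M=np.c_[x[k],y[k],z[k]][o]*1000;CC=C[k][o]
for i in range(0,len(M),max(1,len(M)//70)): print(M[i].round(0).astype(int).tolist(),CC[i].tolist())
```

```text
[ 0.54659286 -0.21128686  0.09909667] 0.395438791798239
[-24, 2, -20] [32, 31, 33]
[-40, 38, -20] [96, 154, 199]
[-20, -23, -19] [58, 60, 58]
[-26, 23, -17] [93, 99, 102]
[-23, 0, -16] [4, 2, 4]
[-19, 2, -16] [48, 49, 47]
[-23, 18, -16] [66, 66, 67]
[-27, -2, -16] [10, 10, 11]
[-23, -9, -16] [58, 59, 57]
[-24, 10, -15] [64, 66, 64]
[-16, -4, -15] [63, 62, 61]
[-16, -13, -15] [57, 57, 59]
[-21, 22, -15] [101, 107, 111]
[-20, -14, -14] [61, 60, 60]
[-21, -5, -14] [32, 33, 32]
[-13, 0, -14] [59, 60, 59]
[-21, -22, -13] [72, 93, 111]
[-22, 15, -13] [63, 63, 63]
[-19, 18, -12] [64, 67, 67]
[-14, -25, -12] [62, 76, 82]
[-19, 10, -12] [59, 58, 61]
[-11, 6, -11] [60, 61, 60]
[-16, 22, -11] [66, 73, 78]
[-15, -5, -11] [59, 58, 58]
[-20, -15, -10] [56, 59, 58]
[-13, 18, -9] [67, 68, 68]
[-17, 16, -9] [58, 58, 59]
[-10, 20, -9] [66, 78, 88]
[-17, -11, -8] [62, 61, 59]
[-9, -24, -8] [62, 61, 59]
[-11, -4, -7] [60, 60, 58]
[-11, 14, -7] [58, 57, 57]
[-11, 5, -6] [59, 60, 61]
[-14, -15, -6] [60, 62, 60]
[-15, -6, -6] [57, 58, 58]
[-8, 17, -6] [78, 77, 78]
[-8, 9, -5] [63, 61, 63]
[-11, -11, -5] [6
[... 1954 characters left out ...]
0, 21]
[-2, -19, 35] [19, 21, 22]
[7, 25, 35] [11, 4, 9]
[9, -20, 35] [23, 22, 24]
[-9, 18, 36] [55, 65, 74]
[0, -14, 36] [19, 17, 20]
[-10, 28, 37] [14, 12, 14]
[-8, -26, 38] [14, 15, 15]
[0, 28, 38] [0, 0, 1]
[-2, -20, 39] [23, 22, 22]
[1, -16, 40] [19, 18, 18]
[-5, 29, 41] [9, 10, 9]
[-8, -18, 42] [20, 22, 24]
[-11, 30, 43] [9, 2, 10]
[-1, -21, 43] [23, 20, 22]
[-9, -25, 44] [1, 3, 7]
[-7, 15, 44] [29, 35, 43]
[-4, 26, 44] [8, 9, 7]
[-11, 30, 48] [13, 10, 14]
[-7, 15, 49] [34, 39, 48]
[-10, -23, 50] [4, 5, 6]
[-10, 28, 52] [12, 14, 13]
[-10, -23, 55] [20, 18, 20]
[-11, -13, 55] [18, 19, 17]
[-9, 18, 56] [19, 22, 27]
[-6, 30, 56] [8, 6, 10]
[-7, 15, 59] [43, 56, 59]
[-12, 31, 59] [6, 4, 5]
```

Depth shows the fingertips are actually about 14 mm above the reported TCP at this opening, not 14 mm below. I open and go 19 mm deeper, checking the force as I go.

Emit:
{"method": "send_rows", "body": {
  "plan": [
    [60, 0, 0, -0.004, 0],
    [60, 0, 0, -0.004, 0],
    [60, 0, 0, 0, 0],
    [60, 0, 0, 0, 0],
    [60, 0, 0, 0, 0],
    [60, 0, 0, 0.006, 0],
    [60, 0, 0, 0.006, 0],
    [60, 0, -0.001, 0.006, 0],
    [60, 0.001, 0, 0.005, 0],
    [60, 0, 0, 0.004, 0],
    [60, 0, 0, 0, 0]
  ]
}}

```text
time_s: 29.77
position: [0.5468, -0.2097, 0.0787]
tcp_rot: [[0.997, 0.076, -0.002], [0.076, -0.997, 0.001], [-0.002, -0.001, -1.0]]
force: [-0.8, 0.4, -0.8]
opening: 0.76
grasp_force: 0.0
```

```bash
cat > tips.py <<'E'
from h import *
s=read_state();c=calibration("scene");im,d=capture("scene")
V,U=np.mgrid[60:235,190:320];P=pts(c,d,np.c_[U.ravel(),V.ravel()]);C=im[V.ravel(),U.ravel()].astype(int)
a=np.arctan2(s['tcp_rot'][1][0],s['tcp_rot'][0][0]);X=(P-s['position']);x=X[:,0]*np.cos(a)+X[:,1]*np.sin(a);y=X[:,0]*np.sin(a)-X[:,1]*np.cos(a);z=X[:,2]
for nm,k in(('fingers',(abs(x)<.012)&(abs(y)<.06)&(abs(y)>.0245)&(C.max(1)<60)&(z>-.03)&(z<.05)),):
    M=np.c_[x,y,z][k]*1000; 
    for sg in(1,-1):
        Q=M[M[:,1]*sg>0]; Q=Q[np.argsort(Q[:,2])][:8]; print(nm,sg,Q.round(0).tolist())
E
python3 tips.py
```

```text
fingers 1 [[-7.0, 34.0, 12.0], [3.0, 42.0, 14.0], [-7.0, 41.0, 16.0], [-4.0, 45.0, 17.0], [7.0, 43.0, 18.0], [-1.0, 40.0, 19.0], [2.0, 43.0, 20.0], [-6.0, 41.0, 21.0]]
fingers -1 [[-1.0, -37.0, 12.0], [-8.0, -35.0, 16.0], [-9.0, -41.0, 18.0], [-8.0, -34.0, 22.0], [7.0, -34.0, 22.0], [2.0, -33.0, 24.0], [9.0, -37.0, 26.0], [-11.0, -37.0, 26.0]]
```

Emit:
{"method": "send_rows", "body": {
  "plan": [
    [255, 0, 0, 0, 0],
    [255, 0, 0, 0, 0],
    [255, 0, 0, 0, 0],
    [255, 0, 0, 0, 0],
    [255, 0, 0, 0, 0],
    [255, 0, 0, 0, 0],
    [255, 0, 0, 0, 0]
  ]
}}

```text
time_s: 30.4
position: [0.5477, -0.2099, 0.0804]
tcp_rot: [[0.997, 0.075, 0.001], [0.075, -0.997, 0.0], [0.001, -0.0, -1.0]]
force: [0.3, 2.4, 2.3]
opening: 0.501
grasp_force: 30.0
```

Gripped at 44 mm width. I draw it out along 45°.

Emit:
{"method": "send_rows", "body": {
  "plan": [
    [255, 0.001, 0, -0.001, 0],
    [255, 0.002, 0, -0.002, 0],
    [255, 0.003, 0, -0.003, 0],
    [255, 0.003, 0, -0.003, 0]
  ]
}}

```text
time_s: 30.73
position: [0.5561, -0.2095, 0.0889]
tcp_rot: [[0.997, 0.076, -0.001], [0.076, -0.997, 0.0], [-0.001, -0.001, -1.0]]
force: [-1.2, 0.6, -3.0]
opening: 0.498
grasp_force: 30.0
```

Emit:
{"method": "send_rows", "body": {
  "plan": [
    [255, 0.005, 0, -0.005, 0],
    [255, 0.005, 0, -0.005, 0],
    [255, 0.005, 0, -0.005, 0],
    [255, 0.005, 0, -0.005, 0],
    [255, 0.005, 0, -0.005, 0],
    [255, 0.005, 0, -0.005, 0]
  ]
}}

```text
time_s: 31.23
position: [0.587, -0.2072, 0.1197]
tcp_rot: [[0.997, 0.076, 0.0], [0.076, -0.997, -0.0], [0.0, 0.0, -1.0]]
force: [-1.1, -0.2, -2.4]
opening: 0.497
grasp_force: 30.0
```

Emit:
{"method": "send_rows", "body": {
  "plan": [
    [255, 0.005, 0, -0.005, 0],
    [255, 0.005, 0, -0.005, 0],
    [255, 0.005, 0, -0.005, 0],
    [255, 0.005, 0, -0.005, 0],
    [255, 0.005, 0, -0.005, 0],
    [255, 0.005, 0, -0.005, 0],
    [255, 0.005, 0, -0.005, 0],
    [255, 0, 0, -0.02, 0],
    [255, 0, 0, -0.035, 0],
    [255, 0, 0, -0.035, 0],
    [255, 0, 0, -0.03, 0],
    [255, 0, 0, 0, 0]
  ]
}}

```text
time_s: 32.23
position: [0.6259, -0.2065, 0.2827]
tcp_rot: [[0.997, 0.076, 0.015], [0.076, -0.997, -0.007], [0.014, 0.009, -1.0]]
force: [1.8, -0.1, -1.6]
opening: 0.499
grasp_force: 30.0
```

```bash
python3 -c "
from h import *
wprof()
S=np.load('scene4.npz');c=calibration('scene');im,d=capture('scene')
# plane still seated? compare depth over plane/bystander region with earlier
dd=np.abs(d-S['d'])[190:240,215:275]; print('changed px frac',(dd>.006).mean())
"
```

```text
[[22.9, -282.6], [16.4, -282.0], [9.8, -282.6], [3.3, -282.2], [-3.2, -281.6], [-9.9, -281.5], [-16.8, -282.8], [-20.8, -268.6], [-22.1, -243.5], [-27.6, -240.0], [-33.7, -239.6], [-40.0, -239.6], [-43.7, -229.7], [-46.5, -217.7], [-50.9, -212.2], [-55.6, -208.0], [-61.3, -207.0], [-67.7, -208.0], [-73.0, -205.6], [-79.4, -206.3], [7.9, 29.3], [4.5, 26.8]]
changed px frac 0.254
```

Emit:
{"method": "send_rows", "body": {
  "plan": [
    [255, -0.015, 0, 0, 0.075],
    [255, -0.015, -0.015, 0, 0],
    [255, -0.005, -0.03, 0, 0],
    [255, -0.004, -0.037, 0, 0],
    [255, -0.004, -0.037, 0, 0],
    [255, -0.004, -0.037, 0, 0],
    [255, -0.004, -0.037, 0, 0],
    [255, -0.004, -0.037, 0, 0],
    [255, -0.004, -0.037, 0, 0],
    [255, -0.004, -0.037, 0, 0],
    [255, -0.004, -0.037, 0, 0],
    [255, -0.004, -0.037, 0, 0],
    [255, 0, -0.035, 0, 0],
    [255, 0, -0.015, 0, 0],
    [255, 0, 0, 0, 0],
    [255, 0, 0, 0, 0]
  ]
}}

```text
time_s: 33.67
position: [0.5486, 0.2227, 0.2719]
tcp_rot: [[1.0, 0.003, -0.004], [0.003, -1.0, -0.002], [-0.004, 0.002, -1.0]]
force: [0.3, -0.6, -2.9]
opening: 0.498
grasp_force: 30.0
```

```bash
cat >> h.py <<'E'
def iprof():
    s=read_state()['position']; c=calibration("wrist");im,d=capture("wrist")
    V,U=np.mgrid[190:236:2,255:256]; P=pts(c,d,np.c_[U.ravel(),V.ravel()])-s
    P=P[(P[:,2]>-.02)&(P[:,2]<.06)]; print((P[:,[0,2]]*1000).round(1).tolist())
    W,X=np.mgrid[100:236:3,150:400:3]; Q=pts(c,d,np.c_[X.ravel(),W.ravel()]); C=im[W.ravel(),X.ravel()].astype(int)
    w=(C[:,2]>1.4*C[:,0])&(C[:,2]<150)&(Q[:,2]<.06)&(Q[:,1]>.3); 
    if w.sum()>5: print('wedge',w.sum(),Q[w].min(0).round(3),Q[w].max(0).round(3))
E
python3 -c "
from h import *
iprof()"
```

```text
[[9.6, 29.0], [8.8, 29.9], [6.8, 28.2], [5.2, 27.3]]
wedge 75 [0.456 0.334 0.004] [0.595 0.387 0.026]
```

Emit:
{"method": "send_rows", "body": {
  "plan": [
    [255, 0, 0, 0.02, 0],
    [255, 0.003, 0, 0.035, 0],
    [255, 0.003, 0, 0.035, 0],
    [255, 0, 0, 0.035, 0],
    [255, 0, 0, 0.03, 0],
    [255, 0, 0, 0.02, 0],
    [255, 0, 0, 0.01, 0],
    [255, 0, 0, 0, 0],
    [255, 0, 0, 0, 0]
  ]
}}

```text
time_s: 34.47
position: [0.5565, 0.2213, 0.0891]
tcp_rot: [[1.0, -0.001, -0.0], [-0.001, -1.0, -0.0], [-0.0, 0.0, -1.0]]
force: [0.3, -0.7, -2.2]
opening: 0.499
grasp_force: 30.0
```

Emit:
{"method": "send_rows", "body": {
  "plan": [
    [255, 0, 0, 0.004, 0],
    [255, 0, 0, 0.004, 0],
    [255, 0, 0, 0, 0]
  ]
}}

```text
time_s: 34.72
position: [0.5565, 0.2223, 0.0817]
tcp_rot: [[1.0, 0.001, 0.001], [0.001, -1.0, 0.0], [0.001, -0.0, -1.0]]
force: [-0.7, -0.1, -3.0]
opening: 0.497
grasp_force: 30.0
```

```bash
python3 -c "
from h import *
iprof()"
```

```text
[[9.6, 29.3], [8.8, 30.4], [6.9, 28.8], [5.5, 28.4]]
```

Emit:
{"method": "send_rows", "body": {
  "plan": [
    [255, 0, 0, 0.004, 0],
    [255, 0, 0, 0.004, 0],
    [255, 0, 0, 0, 0]
  ]
}}

```text
time_s: 35.02
position: [0.5559, 0.2223, 0.0727]
tcp_rot: [[1.0, 0.001, -0.0], [0.001, -1.0, -0.0], [-0.0, 0.0, -1.0]]
force: [-0.6, 0.2, -2.3]
opening: 0.495
grasp_force: 30.0
```

Emit:
{"method": "send_rows", "body": {
  "plan": [
    [255, 0.003, 0, 0.004, 0],
    [255, 0.004, 0, 0.004, 0],
    [255, 0, 0, 0, 0]
  ]
}}

```text
time_s: 35.27
position: [0.5637, 0.2226, 0.0646]
tcp_rot: [[1.0, -0.0, 0.0], [-0.0, -1.0, 0.001], [0.0, -0.001, -1.0]]
force: [-0.5, 0.9, 1.2]
opening: 0.497
grasp_force: 30.0
```

```bash
python3 -c "
from h import *
iprof()"
```

```text
[[10.4, 28.2], [9.1, 28.1], [8.1, 28.5], [6.5, 27.8], [4.6, 26.1]]
```

Emit:
{"method": "send_rows", "body": {
  "plan": [
    [255, 0.005, 0, 0.006, 0],
    [255, 0.005, 0, 0.007, 0],
    [255, 0.004, 0, 0.007, 0],
    [255, 0.004, 0, 0.0075, 0],
    [255, 0.003, 0, 0.0075, 0],
    [255, 0.003, 0, 0.008, 0],
    [255, 0, 0, 0, 0]
  ]
}}

```text
time_s: 35.9
position: [0.5875, 0.2218, 0.0202]
tcp_rot: [[1.0, 0.001, -0.001], [0.001, -1.0, -0.001], [-0.001, 0.001, -1.0]]
force: [2.7, 1.6, 0.2]
opening: 0.498
grasp_force: 30.0
```

```bash
python3 -c "
from h import *
iprof()"; python3 tips.py
```

```text
[[20.1, -15.4], [18.7, -14.9], [17.0, -16.1], [15.8, -15.1], [13.9, -16.3], [12.9, -14.9], [11.0, -16.1], [9.4, -16.5], [7.9, -16.4], [6.5, -16.3], [5.1, -15.7], [3.4, -16.4], [0.4, -16.1], [-1.1, -16.0], [-2.5, -15.7], [10.7, 22.9], [10.8, 26.3], [9.2, 25.2], [7.7, 24.7], [6.6, 24.9], [4.3, 22.5], [3.3, 23.0]]
fingers 1 [[-1.0, 56.0, -20.0], [-11.0, 51.0, -20.0], [8.0, 49.0, -20.0], [12.0, 52.0, -19.0], [1.0, 36.0, -18.0], [-8.0, 57.0, -18.0], [-9.0, 32.0, -18.0], [-8.0, 45.0, -18.0]]
fingers -1 [[-1.0, -31.0, -20.0], [11.0, -30.0, -15.0], [-6.0, -28.0, 26.0], [-0.0, -26.0, 32.0], [-10.0, -30.0, 38.0], [-12.0, -26.0, 47.0]]
```

Emit:
{"method": "send_rows", "body": {
  "plan": [
    [255, 0.002, 0, 0.006, 0],
    [255, 0.002, 0, 0.006, 0],
    [255, 0.001, 0, 0.006, 0],
    [255, 0.001, 0, 0.004, 0],
    [255, 0, 0, 0, 0],
    [255, 0, 0, 0, 0]
  ]
}}

```text
time_s: 36.5
position: [0.5923, 0.2222, -0.0005]
tcp_rot: [[1.0, 0.001, -0.002], [0.001, -1.0, -0.0], [-0.002, 0.0, -1.0]]
force: [-0.9, 0.2, 0.1]
opening: 0.495
grasp_force: 30.0
```

```bash
python3 -c "
from h import *
iprof()"
```

```text
[[25.0, 3.8], [23.9, 4.3], [22.5, 4.1], [21.5, 5.1], [20.1, 4.9], [18.7, 4.8], [17.3, 4.4], [16.0, 4.6], [14.9, 5.5], [13.6, 5.4], [12.2, 5.4], [10.6, 4.6], [8.9, 3.7], [7.9, 4.8], [6.4, 4.3], [5.4, 5.2], [10.9, 23.3], [10.4, 25.2], [8.8, 24.2], [7.4, 23.8], [6.2, 23.9], [4.4, 22.5], [3.5, 23.4]]
```

Emit:
{"method": "send_rows", "body": {
  "plan": [
    [255, 0.0005, 0, 0.003, 0],
    [255, 0, 0, 0.002, 0],
    [255, 0, 0, 0, 0]
  ]
}}

```text
time_s: 36.8
position: [0.5932, 0.2223, -0.0053]
tcp_rot: [[1.0, 0.001, -0.001], [0.001, -1.0, -0.0], [-0.001, 0.0, -1.0]]
force: [-1.1, 0.3, 0.2]
opening: 0.494
grasp_force: 30.0
```

Emit:
{"method": "send_rows", "body": {
  "plan": [
    [255, 0, 0, 0.0015, 0],
    [255, 0, 0, 0.0015, 0],
    [255, 0, 0, 0, 0]
  ]
}}

```text
time_s: 37.05
position: [0.5935, 0.2223, -0.0081]
tcp_rot: [[1.0, 0.001, -0.0], [0.001, -1.0, -0.0], [-0.0, 0.0, -1.0]]
force: [0.1, -0.2, -0.1]
opening: 0.498
grasp_force: 30.0
```

```bash
python3 -c "
from h import *
iprof()"
```

```text
[[27.4, 13.2], [26.0, 12.5], [24.7, 12.2], [23.5, 12.4], [22.4, 13.0], [20.8, 11.9], [19.7, 12.3], [18.3, 12.1], [17.3, 12.9], [15.8, 12.1], [14.5, 12.2], [13.0, 11.5], [12.1, 12.7], [10.6, 12.4], [9.4, 12.5], [7.8, 11.8], [10.8, 23.0], [9.7, 23.4], [8.6, 23.8], [6.9, 22.7], [6.0, 23.4], [4.9, 24.0], [3.5, 23.5]]
```

Emit:
{"method": "send_rows", "body": {
  "plan": [
    [255, 0, 0, 0.0015, 0],
    [255, 0, 0, 0, 0]
  ]
}}

```text
time_s: 37.27
position: [0.5936, 0.2223, -0.0089]
tcp_rot: [[1.0, 0.001, 0.0], [0.001, -1.0, 0.0], [0.0, -0.0, -1.0]]
force: [-1.6, 0.2, 3.2]
opening: 0.496
grasp_force: 31.6
```

Emit:
{"method": "send_rows", "body": {
  "plan": [
    [255, 0, 0, 0.0015, 0],
    [255, 0, 0, 0, 0]
  ]
}}

```text
time_s: 37.43
position: [0.5936, 0.2223, -0.009]
tcp_rot: [[1.0, 0.001, 0.0], [0.001, -1.0, -0.0], [0.0, 0.0, -1.0]]
force: [-3.4, -0.1, 10.8]
opening: 0.5
grasp_force: 35.7
```

Emit:
{"method": "send_rows", "body": {
  "plan": [
    [255, 0, 0, -0.002, 0],
    [128, 0, 0, 0, 0],
    [127, 0, 0, 0, 0],
    [126, 0, 0, 0, 0]
  ]
}}

```text
time_s: 37.77
position: [0.5938, 0.2223, -0.0089]
tcp_rot: [[1.0, 0.001, 0.0], [0.001, -1.0, 0.0], [0.0, -0.0, -1.0]]
force: [-1.5, 0.3, 3.0]
opening: 0.507
grasp_force: 8.6
```

Emit:
{"method": "send_rows", "body": {
  "plan": [
    [125.5, 0, 0, 0, 0],
    [125, 0, 0, 0, 0],
    [124.5, 0, 0, 0, 0],
    [124, 0, 0, 0, 0],
    [123.7, 0, 0, 0, 0],
    [123.4, 0, 0, 0, 0],
    [123.1, 0, 0, 0, 0],
    [122.8, 0, 0, 0, 0]
  ]
}}

```text
time_s: 38.43
position: [0.5938, 0.2221, -0.0089]
tcp_rot: [[1.0, 0.001, 0.0], [0.001, -1.0, -0.0], [0.0, 0.0, -1.0]]
force: [0.1, -1.0, 1.9]
opening: 0.515
grasp_force: 1.0
```

Emit:
{"method": "send_rows", "body": {
  "plan": [
    [122.6, 0, 0, 0, 0],
    [122.4, 0, 0, 0, 0],
    [122, 0, 0, 0, 0],
    [121, 0, 0, 0, 0],
    [119, 0, 0, 0, 0],
    [115, 0, 0, 0, 0]
  ]
}}

```text
time_s: 38.93
position: [0.5937, 0.2228, -0.0089]
tcp_rot: [[1.0, 0.001, 0.0], [0.001, -1.0, 0.001], [0.0, -0.001, -1.0]]
force: [1.3, 0.5, 0.5]
opening: 0.541
grasp_force: 0.6
```

```bash
python3 -c "
from h import *
iprof()"
```

```text
[[27.4, 12.9], [26.5, 14.4], [24.8, 12.6], [23.8, 13.6], [22.2, 12.5], [21.2, 13.2], [20.0, 13.3], [18.8, 13.7], [17.7, 14.1], [16.1, 13.3], [15.0, 13.7], [13.8, 13.9], [12.1, 12.7], [11.3, 14.3], [10.2, 14.8], [9.5, 16.3], [8.2, 16.3], [6.5, 15.3], [5.5, 16.0], [5.0, 17.9], [2.9, 16.1], [1.3, 15.5], [0.7, 17.1]]
```

Emit:
{"method": "send_rows", "body": {
  "plan": [
    [100, 0, 0, 0, 0],
    [80, 0, 0, 0, 0],
    [60, 0, 0, 0, 0],
    [60, 0, 0, -0.005, 0],
    [60, 0, 0, -0.02, 0],
    [60, 0, 0, -0.04, 0],
    [60, 0, 0, -0.04, 0],
    [60, -0.02, 0, -0.04, 0],
    [60, -0.03, 0, -0.04, 0],
    [60, -0.03, -0.02, -0.04, 0],
    [60, -0.02, -0.02, -0.03, 0],
    [60, 0, 0, 0, 0],
    [60, 0, 0, 0, 0]
  ]
}}

```text
time_s: 40.07
position: [0.5066, 0.2586, 0.23]
tcp_rot: [[1.0, 0.003, 0.005], [0.003, -1.0, 0.001], [0.005, -0.001, -1.0]]
force: [-0.2, -0.6, -0.6]
opening: 0.76
grasp_force: 0.0
```

Run:
```python
from h import *
c=calibration("wrist");im,d=capture("wrist")
V,U=np.mgrid[60:236,100:450];P=pts(c,d,np.c_[U.ravel(),V.ravel()]).reshape(176,350,3)
m=(P[...,2]>.0065)&(P[...,2]<.06)&(P[...,0]>.44)&(P[...,0]<.64)&(P[...,1]>.16)&(P[...,1]<.43)
m=cv2.morphologyEx(m.astype(np.uint8),cv2.MORPH_OPEN,np.ones((3,3)))
n,l,st,ce=cv2.connectedComponentsWithStats(m)
for i in range(1,n):
    if st[i,4]>150:
        q=P[l==i]; A=np.c_[q[:,:2],np.ones(len(q))]; k=np.linalg.lstsq(A,q[:,2],rcond=None)[0]
        print(st[i,4],cv2.minAreaRect((q[:,:2]*1000).astype(np.float32)),'slopes',k[:2].round(3),'z',np.percentile(q[:,2],[5,50,95]).round(4),'col',im[60:236,100:450][l==i].mean(0).round())
# bystanders/plane vs first scene picture
S=np.load('scene0.npz');im2,d2=capture('scene')
cs=calibration('scene')
for nm,(u,v,w,h) in dict(tape=(228,178,18,18),can=(248,155,22,30),box=(272,216,24,26),square=(268,185,48,30),planefront=(216,203,40,25)).items():
    a=S['d'][v:v+h,u:u+w];b=d2[v:v+h,u:u+w];print(nm,'median diff',np.median(b-a).round(4),'frac>1cm',(abs(b-a)>.01).mean().round(3))
```

```text
3453 ((524.5565185546875, 358.5390625), (138.12525939941406, 48.98952865600586), 0.6389432549476624) slopes [0.122 0.032] z [0.0091 0.0174 0.0252] col [ 73. 100. 151.]
2566 ((533.2269897460938, 221.3250274658203), (44.11171340942383, 123.15313720703125), 89.52200317382812) slopes [-0.002  0.   ] z [0.0077 0.0093 0.0106] col [131. 135. 135.]
tape median diff -0.0003 frac>1cm 0.083
can median diff 0.0002 frac>1cm 0.158
box median diff 1e-04 frac>1cm 0.042
square median diff -1e-04 frac>1cm 0.106
planefront median diff 0.0007 frac>1cm 0.104
```

```bash
python3 -c "
from rig import hand_in
print(hand_in())"
```

```text
the job is handed in; nothing more can be done
None
```

I handed the job in at about 40 s: the wedge was swung loose and the iron drawn out. The last depth check showed both lying flat on the mat, with the plane and the things round it unmoved.

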